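# Load the bedside charging case and click its knob on

### The job

One at a time, lay the two green cells from the lilac tray in the two bays of the charging case (one per bay, either way round), then close its flap fully, and only after that turn the knob on its sloping front clockwise until it clicks past its detent and stays on. Leave the grey spent cell in the tray, and leave the paperweight, the torch and the clock where they are.

Things in the scene. Friction and masses are not known exactly. Their poses are not given: they have to be found in the camera images.
- tray: Lilac plastic battery tray, 84 x 176 x 12 mm, fixed by non-slip feet. Origin at the centre of its underside; x across the short side (the cells lie along x), y along the row, z up. Floor 4 mm thick; three places at y = -52, 0 and +52 mm, each a pair of grey ribs 4.5 mm high and 21 mm apart that keep a lying cell from rolling. Rim 12 mm high.
- cell_a: Green rechargeable cell with a brass band near its + end, a cylinder of diameter 26 mm and length 50 mm, about 70 g, lying in one of the three places of the tray. Origin at its centre (13 mm above the surface it lies on); its x axis is the cylinder's axis; y and z may be rolled.
- cell_b: The second green cell, the same as cell_a.
- spent_cell: Grey spent cell of the same size, lying in the remaining place of the tray; it must stay there.
- case: Cream charging case, fixed. Origin on the table under the centre of its bay box; x points from the sloping front to the flap hinge at the back, z up. Bay box: outside 70 (x) by 144 mm (y), walls 4 mm, rim 39 mm and floor 8 mm above the table. In front (x from -36 to -96 mm) a face 144 mm wide slopes down 0.55 rad towards -x and carries the knob.
- bay0 (a point): Centre of a cell lying properly in the first bay (case frame 0, -28, 21 mm); the axes are the case's. The cell lies along the case's x between two ribs 4.5 mm high and 21 mm apart; the bay is 62 mm long and the floor 13 mm below this point. No wall stands between the two bays; the box's side wall is 40 mm from this point.
- bay1 (a point): The same for the second bay (case frame 0, 28, 21 mm).
- flap_hinge (a point): Middle of the flap's hinge line (case frame 37, 0, 39 mm); the line runs along the case's y.
- flap_edge (a point): Middle of the flap's free edge (lilac tab), 74 mm from the hinge line. The flap is a white plate 74 x 144 x 5 mm whose outer (upper, when closed) face is 5.5 mm beyond the hinge line; point axes are the flap's: x from edge to hinge, z out of the outer face.
- flap (a joint): Flap hinge angle in rad: 0 fully closed over the bays; starts between 1.95 and 2.25 (open, leaning back, beyond upright); at most 2.4. Its stiff hinge stays where it is left, so it must be pushed or led all the way down (under 2 N at the edge).
- knob_grip (a point): Grip point on the knob's axis, 28 mm out from the sloping face. z points out along the axis, which leans 0.55 rad from vertical towards the case's -x; x lies along the grip bar to its white pointer line. The bar is 40 mm long, 11 mm thick (y) and stands 5 to 36 mm above the face on a disc of diameter 42 mm; pinch it across y, tool tilted along the axis. Turns with the knob.
- knob (a joint): Knob angle in rad, clockwise seen from outside: 0 off (pointer at the grey dot). A detent, up to about 0.11 N m, turns it back to 0 when it is let go before 0.80; past that crest it snaps on to its end stop at 1.30 (pointer at the green dot) and stays.
- paperweight: Green glass paperweight, a dome 68 mm across and 46 mm high, origin at the centre of its underside. Leave it.
- torch: Aluminium pen torch lying on its clip, 136 mm long, 17 mm at the head, origin under the middle, x along it. Leave it.
- clock: Terracotta-coloured alarm clock 40 x 80 x 62 mm, origin at the centre of its underside. Leave it.
Mind the look-alikes: they are no part of the job. There is more than one size of the case; the job needs the largest.

How it is judged:
On the way, in this order (a step that is already met when the one before it is completed fails the run):
1. a first green cell lies in a bay ((distance between any of cell_a, cell_b and bay0 below 0.009 m or distance between any of cell_a, cell_b and bay1 below 0.009 m)), for 0.2 s.
2. both green cells lie in the bays, one in each (((distance between cell_a and bay0 below 0.009 m and angle between the x axis of each of cell_a, cell_b and the x axis of case, either way round below 0.15 rad and distance between cell_b and bay1 below 0.009 m) or (distance between cell_a and bay1 below 0.009 m and angle between the x axis of each of cell_a, cell_b and the x axis of case, either way round below 0.15 rad and distance between cell_b and bay0 below 0.009 m))), for 0.2 s.
3. the flap is closed over them, the knob still off (((distance between cell_a and bay0 below 0.009 m and angle between the x axis of each of cell_a, cell_b and the x axis of case, either way round below 0.15 rad and distance between cell_b and bay1 below 0.009 m) or (distance between cell_a and bay1 below 0.009 m and angle between the x axis of each of cell_a, cell_b and the x axis of case, either way round below 0.15 rad and distance between cell_b and bay0 below 0.009 m)) and value of joint flap below 0.08 rad and value of joint knob below 0.3 rad), for 0.2 s.
4. the knob is past its detent with the flap closed (((distance between cell_a and bay0 below 0.009 m and angle between the x axis of each of cell_a, cell_b and the x axis of case, either way round below 0.15 rad and distance between cell_b and bay1 below 0.009 m) or (distance between cell_a and bay1 below 0.009 m and angle between the x axis of each of cell_a, cell_b and the x axis of case, either way round below 0.15 rad and distance between cell_b and bay0 below 0.009 m)) and value of joint flap below 0.08 rad and value of joint knob above 1.05 rad), for 0.2 s.
At the end, for the whole second after the job is handed in: Each bay holds one green cell at rest (centre within 9 mm of the bay's point, lying along it within 0.15 rad), the flap is closed to within 0.08 rad, and the released knob rests past its detent (beyond 1.05 rad) (all of step 4 and linear speed of each of cell_a, cell_b below 0.02 m/s); the robot touches nothing.
It fails at once if the spent cell is moved more than 15 mm (distance of spent_cell from where it was at the start of the episode above 0.015 m).
It fails at once if the paperweight is moved more than 20 mm (distance of paperweight from where it was at the start of the episode above 0.02 m).
It fails at once if the torch is moved more than 20 mm (distance of torch from where it was at the start of the episode above 0.02 m).
It fails at once if the clock is moved more than 20 mm (distance of clock from where it was at the start of the episode above 0.02 m).
It also fails if it takes over 69 s, if anything falls off the work surface, if the arm or the gripper's body presses on something with over 40 N, if the wrist force passes 120 N, or if a joint passes its speed limit or range.

### The arm

A 6-joint arm with a two-finger parallel gripper is mounted at the origin on the work surface. World frame = base frame: x ahead of the robot, y to its left, z up, the work surface at z = 0. Lengths are in m, angles in rad, forces in N, time in s.
With the tool pointing down it reaches from about 0.3 to 0.75 m from the base axis. Payload 8.5 kg.
Tool frame: the origin (TCP) lies midway between the tips of the shut fingers; the grasp point (between the pads) lies 19 mm behind it; z points along the fingers, y is the line along which they close (so a half turn about z gives the same grasp; the last joint's range is limited). The gripper opens to 85 mm and grips with 20 to 120 N. Pads are 22 mm wide; open, the fingers measure 114 mm over their backs; the gripper's body (76 mm by 85 mm) begins 54 mm behind the grasp point. The pads swing forward as they close: fully open they stand 13 mm farther back than shut.
Start: joints at [-1.319, 0.381, 1.297, -0, 1.464, -0.215], TCP at [0.248, -0.491, 0.195] pointing down, gripper open.
Joint ranges: [-3.11, 3.11], [-0.89, 2.33], [0.22, 2.48], [-1.42, 4.56], [0.17, 2.85], [-2.88, 2.88]. Speed limits (rad/s): [2.39, 2.39, 3.14, 3.14, 3.14, 3.14].

### API

Orientations are given as a unit quaternion [x, y, z, w].
In Python, from workcell import manip, vision, job, spot_in, place_of gives the robot as it stands.
- The arm moves only by the tool apply_moves, never from a script. Its argument "steps" is a list of rows, each a list of 5 numbers: the closure, from -1 (fully open) to 1 (shut), then the shift along the world's x, y, z in cm, then the turn about the world's z in rad. A call has 1 to 10 rows; each row shifts and turns the commanded pose from where the row before left it; what a row does not reach is not made up. A row lasts 1/12 s, in which the tool goes at most 41.7 mm and 7.16 degrees, less where a joint would pass 70% of its speed; a pose out of reach is approached as far as the arm can. A call with a gripper value outside its range is refused whole. The fingers move at their own pace and stop on an object; the grip force is fixed at half the most. Time passes only in rows, so rows that do not move let the fingers close. It gives the time, the measured TCP pose, the force, the opening and the grip force at its end, in the units of the state.
- manip.get_state(): the state, without advancing time (a new reading comes with each control period).
- vision.capture(name): name is "scene" or "side" or "wrist"; returns the picture (400x640x3 uint8, blue, green, red); there is no depth.
- vision.get_calibration(name): a dict with "K" (3x3 intrinsics, pixels), "k1" (the pictures are not rectified: a ray, as slopes to the right and down, at radius r is drawn at 1 + k1 r^2 times it, then the intrinsics apply), "R" (3x3) and "t" (3): a world point X has camera coordinates R X + t. Camera axes: x right, y down, z forward; pixel columns grow to the right and rows downward; lengths in m; the calibration is good to about 2 mm. A picture is of the moment at which its call begins: read the wrist's pose just before it. get_calibration takes no time and is no camera call; for the wrist camera it gives the pose at the moment of the call.
- job.hand_in(): hands the job in; it is judged then, once.
Trained networks look in the newest picture that a camera, given by its name, has taken for a name from the list of things; names that differ only in an ending like _2 or _b are one class to them, and where a whole thing is asked for, a point or a joint stands for the part that bears it (a point fixed in the world has none). Each returns a list of dicts, best first, with "p" (0 to 1); they miss things now and then, are a little off and sometimes report something else, mostly with a low value. They report only what shows in the picture. A call takes as long as a camera call. They do not tell look-alikes from the thing itself.
- spot_in(query, camera): "point" ([x, y, z] in m, in world coordinates, good to about 4 mm: the middle of the surface that is visible of it).
- place_of(query, camera): "point" ([x, y, z] in m, in world coordinates, good to about 4 mm: a listed point, or the origin of a listed thing).
The state is a dict: "t": time; "joints": joint angles; "joint_velocities": joint speeds; "joint_torque": joint torques, N m; "tool_pos": TCP position; "orientation": TCP orientation; "wrist_force": force on the tool from outside, world axes, zero at the start; "wrist_torque": the same for the moment, N m; "opening": finger opening in m; "grasp_force": force on a finger pad.
Only numpy, scipy, OpenCV 4.12 (cv2) and the standard library are available. Lean on these libraries where they do the work, as an engineer would, in place of code of your own. Each camera call takes 0.05 s, during which the arm holds its last target. There are 200 camera calls.

## Working session

There is one attempt and no reset: what is moved stays moved. The work goes in short steps, Python scripts to look and compute and a tool call to move; the robot and the scene stay as the last step left them, time stands still between calls to the robot, and variables do not carry over. Pictures are saved under pics/ and viewed, at most 10 in all, crops included, and the job is handed in when it is done.

Besides the shell and the picture viewer there is one more tool, called after "Request:" as a command line: name --pt "numbers of a row" for each row, then --argument value for the rest. apply_moves: Moves the arm, as the interface text tells. Its arguments: {"type":"object","properties":{"steps":{"type":"array","items":{"type":"array","items":{"type":"number"}}}},"required":["steps"]}

```bash
mkdir -p pics; cat > h.py <<'E'
import cv2, numpy as np
from workcell import manip, vision, job, spot_in, place_of
def cap(n,f=None):
    im=vision.capture(n)
    if f: cv2.imwrite('pics/'+f,im)
    return im
def proj(n,X,c=None):
    c=c or vision.get_calibration(n); K=np.array(c['K']);p=np.array(c['R'])@np.array(X,float)+np.array(c['t'])
    s=p[:2]/p[2]; s=s*(1+c['k1']*(s@s)); return K[:2,:2]@s+K[:2,2]
def ray(n,uv,c=None):
    c=c or vision.get_calibration(n); K=np.array(c['K']);d=np.linalg.solve(K[:2,:2],np.array(uv,float)-K[:2,2])
    s=d.copy()
    for _ in range(20): s=d/(1+c['k1']*(s@s))
    R=np.array(c['R']); v=R.T@np.array([s[0],s[1],1]); return -R.T@np.array(c['t']), v/np.linalg.norm(v)
def onz(n,uv,z,c=None):
    o,v=ray(n,uv,c); return o+v*(z-o[2])/v[2]
def tri(obs):
    A=np.zeros((3,3));b=np.zeros(3)
    for n,uv,c in obs:
        o,v=ray(n,uv,c);P=np.eye(3)-np.outer(v,v);A+=P;b+=P@o
    return np.linalg.solve(A,b)
E
python3 - <<'E'
from h import *
a=cap('scene','s0.png');b=cap('side','d0.png')
for q in ['tray','cell_a','spent_cell','case','bay0','bay1','flap_hinge','flap_edge','knob_grip','paperweight','torch','clock']:
  for n in ['scene','side']:
    print(q,n,[(np.round(r['point'],3).tolist(),round(r['p'],2),np.round(proj(n,r['point'])).tolist()) for r in place_of(q,n)][:5])
E
```

```text
tray scene [([0.482, -0.249, -0.001], 0.72, [212.0, 245.0]), ([0.48, -0.254, 0.019], 0.6, [208.0, 240.0]), ([0.659, -0.377, 0.005], 0.31, [191.0, 309.0])]
tray side [([0.483, -0.247, -0.003], 0.65, [268.0, 301.0])]
cell_a scene [([0.481, -0.253, 0.018], 0.7, [209.0, 240.0]), ([0.496, -0.201, 0.017], 0.58, [231.0, 236.0]), ([0.498, 0.393, 0.003], 0.49, [407.0, 172.0]), ([0.459, -0.3, 0.019], 0.31, [187.0, 242.0])]
cell_a side [([0.48, -0.249, 0.016], 0.83, [266.0, 296.0]), ([0.461, -0.294, 0.019], 0.5, [255.0, 314.0]), ([0.564, 0.231, 0.048], 0.46, [305.0, 137.0]), ([0.496, 0.388, 0.0], 0.38, [281.0, 120.0])]
spent_cell scene [([0.462, -0.298, 0.017], 0.44, [189.0, 243.0])]
spent_cell side [([0.463, -0.295, 0.018], 0.64, [256.0, 315.0]), ([0.497, 0.387, -0.002], 0.46, [281.0, 120.0])]
case scene [([0.565, 0.149, -0.001], 0.87, [359.0, 209.0]), ([0.38, 0.154, 0.0], 0.63, [321.0, 179.0]), ([0.76, 0.132, 0.0], 0.62, [404.0, 249.0])]
case side [([0.571, 0.14, 0.003], 0.91, [308.0, 173.0]), ([0.755, 0.135, 0.001], 0.83, [381.0, 175.0]), ([0.373, 0.155, -0.0], 0.71, [231.0, 170.0])]
bay0 sc
[... 1726 characters left out ...]
([0.566, 0.229, 0.045], 0.63, [306.0, 139.0]), ([0.389, 0.207, 0.036], 0.52, [237.0, 147.0]), ([0.768, 0.189, 0.034], 0.43, [385.0, 152.0])]
paperweight scene [([0.673, -0.181, 0.003], 0.89, [275.0, 278.0])]
paperweight side [([0.675, -0.183, 0.001], 0.68, [363.0, 273.0]), ([0.567, 0.228, 0.047], 0.58, [307.0, 138.0])]
torch scene [([0.499, 0.393, 0.003], 0.64, [407.0, 172.0]), ([0.534, 0.147, 0.02], 0.45, [352.0, 198.0]), ([0.564, 0.144, 0.001], 0.24, [357.0, 209.0])]
torch side [([0.497, 0.39, -0.004], 0.57, [281.0, 120.0]), ([0.676, -0.182, 0.003], 0.21, [364.0, 272.0])]
clock scene [([0.655, -0.38, 0.002], 0.66, [189.0, 309.0])]
clock side [([0.66, -0.378, -0.008], 0.83, [365.0, 361.0])]
```

View pics/s0.png

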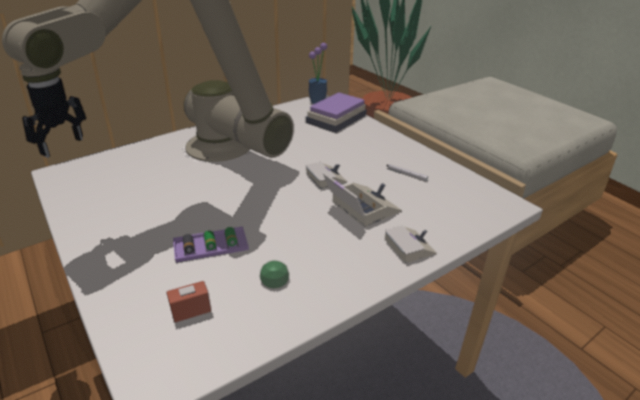

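View pics/d0.png

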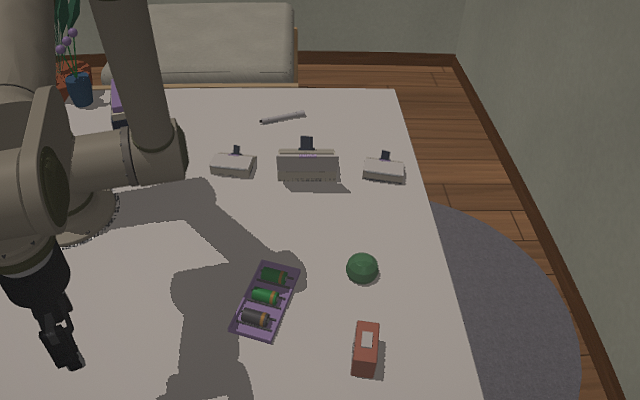

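Three cases show: scene (321,179), (359,209), (404,249). The middle one is the only one with an open flap, and it looks largest; I'll confirm that in a crop. In the tray, the grey cell is at scene (188,243) and the green cells at (209,240) and (231,236). I'm moving over the tray for a close look.

Request:
apply_moves --pt "-1 2.2 2.3 0.6 0" --pt "-1 2.2 2.3 0.6 0" --pt "-1 2.2 2.3 0.6 0" --pt "-1 2.2 2.3 0.6 0" --pt "-1 2.2 2.3 0.6 0" --pt "-1 2.2 2.3 0.6 0" --pt "-1 2.2 2.3 0.6 0" --pt "-1 2.2 2.3 0.6 0" --pt "-1 2.2 2.3 0.6 0" --pt "-1 2.2 2.3 0.6 0"

```text
t: 2.13
tool_pos: [0.4684, -0.2598, 0.2557]
orientation: [0.973, 0.231, 0.0, 0.0]
wrist_force: [0.0, -0.5, 0.3]
opening: 0.0851
grasp_force: 0.0
```

```bash
python3 - <<'E'
from h import *
from scipy.spatial.transform import Rotation as Ro
s=manip.get_state();print(s['tool_pos'],s['opening']);print(Ro.from_quat(s['orientation']).as_matrix().round(3), s['joints'])
c=vision.get_calibration('wrist');print('cam',-np.array(c['R']).T@c['t'], np.array(c['R']).round(2))
cap('wrist','w0.png')
for q in ['cell_a','spent_cell','tray']:
    print(q,[(np.round(r['point'],4).tolist(),round(r['p'],2),np.round(proj('wrist',r['point'],c)).tolist()) for r in place_of(q,'wrist')][:5])
im=cv2.imread('pics/s0.png');cv2.imwrite('pics/c0.png',cv2.resize(im[140:280,280:460],None,fx=4,fy=4,interpolation=cv2.INTER_CUBIC))
E
```

```text
[ 0.46838209 -0.25979818  0.25574956] 0.08513099328867295
[[ 0.893  0.45   0.   ]
 [ 0.45  -0.893 -0.   ]
 [ 0.     0.    -1.   ]] [-7.27573148e-01  3.18853974e-01  1.21755410e+00 -4.43068641e-05
  1.60497562e+00  3.76433877e-01]
cam [ 0.53274315 -0.23043238  0.43382395] [[ 0.45 -0.89 -0.  ]
 [-0.86 -0.43  0.27]
 [-0.25 -0.12 -0.96]]
cell_a [([0.4833, -0.2473, 0.0162], 0.93, [316.0, 152.0]), ([0.4932, -0.2002, 0.0129], 0.74, [287.0, 128.0])]
spent_cell [([0.4617, -0.3025, 0.0198], 0.73, [345.0, 185.0])]
tray [([0.4799, -0.2555, 0.0001], 0.75, [320.0, 155.0])]
```

View pics/w0.png

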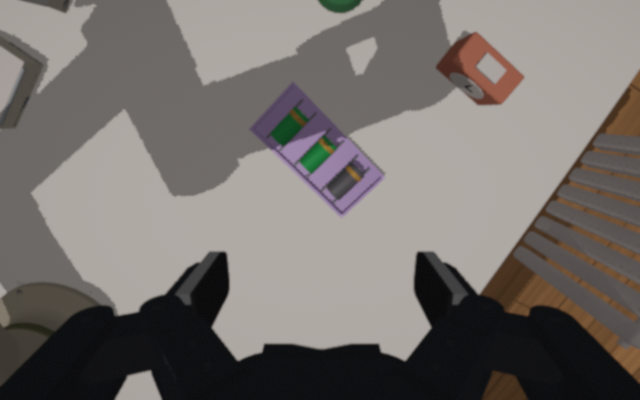

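View pics/c0.png

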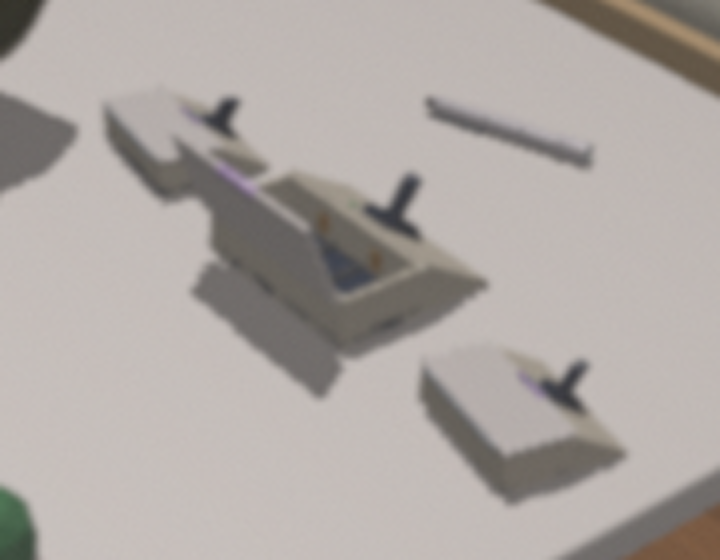

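The wrist picture shows the green cells at (289,125) and (318,153), and the grey one at (346,181). The crop confirms the middle case, open-flapped and clearly larger than the two shut look-alikes, is the one needed. Next I refine the tray and cell poses from the pictures.

```bash
cat >> h.py <<'E'
def cells(n,im,c=None,z=0.017):
    hsv=cv2.cvtColor(im,cv2.COLOR_BGR2HSV)
    m=cv2.inRange(hsv,(50,110,30),(75,255,255)); out=[]
    for k in cv2.findContours(m,0,2)[0]:
        if cv2.contourArea(k)>60:
            M=cv2.moments(k);u=(M['m10']/M['m00'],M['m01']/M['m00']);out.append((np.round(u,1).tolist(),cv2.contourArea(k),onz(n,u,z,c).round(4).tolist()))
    return out
def trayfit(im,c):
    hsv=cv2.cvtColor(im,cv2.COLOR_BGR2HSV);m=cv2.inRange(hsv,(120,50,50),(150,255,255))
    k=np.vstack([k for k in cv2.findContours(m,0,2)[0] if cv2.contourArea(k)>30])
    h=cv2.convexHull(k)[:,0]
    P=np.array([onz('wrist',p,0.012,c)[:2] for p in h])*1000
    return cv2.minAreaRect(P.astype(np.float32))
E
python3 - <<'E'
from h import *
c=vision.get_calibration('wrist');im=cv2.imread('pics/w0.png')
print(trayfit(im,c),cells('wrist',im,c))
for n,f in [('scene','s0'),('side','d0')]: print(n,cells(n,cv2.imread(f'pics/{f}.png')))
E
```

```text
((481.7980041503906, -251.92575073242188), (172.53115844726562, 81.27555084228516), 71.83513641357422) [([314.2, 157.3], 416.5, [0.4749, -0.2496, 0.017]), ([285.7, 129.7], 462.0, [0.4904, -0.2006, 0.017]), ([339.2, 4.0], 252.5, [0.6507, -0.195, 0.017])]
scene []
side [([261.1, 293.9], 167.0, [0.471, -0.2454, 0.017])]
```

Request:
apply_moves --pt "0.1 0.3 0.6 -1.3 -0.0784" --pt "0.1 0.3 0.6 -1.3 -0.0784" --pt "0.1 0.3 0.6 -1.3 -0.0784" --pt "0.1 0.3 0.6 -1.3 -0.0784" --pt "0.1 0.3 0.6 -1.3 -0.0784" --pt "0.1 0.3 0.6 -1.3 -0.0784" --pt "0.1 0.3 0.6 -1.3 -0.0784" --pt "0.1 0.3 0.6 -1.3 -0.0784" --pt "0.1 0.3 0.5 -1.3 -0.0784" --pt "0.1 0.2 0.4 -1.3 -0.0784"

```text
t: 3.17
tool_pos: [0.4958, -0.2049, 0.1244]
orientation: [0.987, -0.161, -0.0, -0.0]
wrist_force: [1.3, 0.3, 1.1]
opening: 0.0385
grasp_force: 0.0
```

```bash
python3 - <<'E'
from h import *
from scipy.spatial.transform import Rotation as Ro
s=manip.get_state();print(s['tool_pos'],s['opening']);print(Ro.from_quat(s['orientation']).as_matrix().round(3)[:,0])
c=vision.get_calibration('wrist')
im=cap('wrist','w1.png');print(proj('wrist',s['tool_pos'],c),trayfit(im,c),cells('wrist',im,c))
for q in ['cell_a','spent_cell','tray']:
    print(q,[(np.round(r['point'],4).tolist(),round(r['p'],2),np.round(proj('wrist',r['point'],c)).tolist()) for r in place_of(q,'wrist')][:5])
E
```

```text
[ 0.49582472 -0.20489868  0.12444631] 0.03848825669669717
[ 0.948 -0.317 -0.001]
[319.16401398 234.24495739] ((483.0983581542969, -251.58438110351562), (173.66326904296875, 82.90145874023438), 71.8580551147461) [([316.2, 198.6], 847.5, [0.4898, -0.1991, 0.017]), ([370.9, 197.7], 867.5, [0.4743, -0.2485, 0.017]), ([316.2, 168.9], 139.5, [0.5168, -0.2083, 0.017]), ([371.9, 168.1], 137.0, [0.5012, -0.2572, 0.017]), ([227.9, 16.8], 1956.0, [0.6591, -0.1802, 0.017])]
cell_a [([0.4807, -0.2485, 0.0155], 0.79, [369.0, 191.0]), ([0.491, -0.1961, 0.016], 0.66, [313.0, 198.0])]
spent_cell [([0.4658, -0.3026, 0.0179], 0.97, [429.0, 189.0])]
tray [([0.4818, -0.2542, -0.0024], 0.64, [371.0, 184.0])]
```

View pics/w1.png

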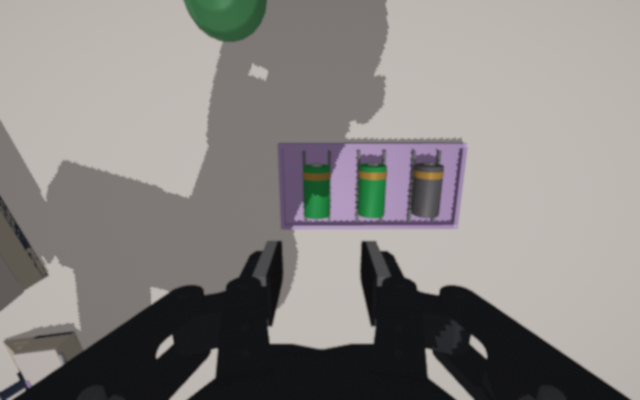

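The green cells are at (317,190) and (372,190) and the grey one at (427,190), each lying along image columns. I now work out where along its axis each cell lies.

```bash
python3 - <<'E'
from h import *
c=vision.get_calibration('wrist');print('cam',-np.array(c['R']).T@c['t'])
# model: tray axes
ex=np.array([.9502,-.3115,0]);ey=np.array([.3115,.9502,0])
from scipy.optimize import least_squares
im=cv2.imread('pics/w1.png').astype(int)
for u0 in (317,372):
    col=im[150:230,u0-4:u0+5].mean(1);g=col[:,1]-col[:,2]
    print(u0,[(150+i,col[i].astype(int).tolist()) for i in list(range(8,20))+list(range(60,74))])
for u0,lo,hi in [(317,163,217.5),(372,163,217.5)]:
    for z in (0.024,0.027,0.030): print(u0,'-x end',z,(onz('wrist',(u0,hi),z,c)-[.483,-.2516,0])@ex)
    for z in (0.004,0.010,0.017): print(u0,'+x end',z,(onz('wrist',(u0,lo),z,c)-[.483,-.2516,0])@ex, (onz('wrist',(u0,190),.017,c)-[.483,-.2516,0])@ey)
def model(s,y):
    R=13e-3;P=[]
    for e in (-25e-3,25e-3):
        for a in np.linspace(0,2*np.pi,48): P.append(proj('wrist',np.array([.483,-.2516,.017])+ex*(s+e)+ey*(y+R*np.cos(a))+np.array([0,0,R*np.sin(a)]),c))
    P=np.array(P);return P.min(0),P.max(0)
for s in (-.01,-.005,0,.005): print(s,model(s,.052),model(s,0))
E
```

```text
cam [ 0.56454735 -0.22887264  0.30361681]
317 [(158, [110, 81, 99]), (159, [110, 81, 99]), (160, [110, 81, 99]), (161, [108, 80, 98]), (162, [101, 79, 92]), (163, [90, 79, 84]), (164, [83, 81, 81]), (165, [79, 83, 77]), (166, [67, 80, 62]), (167, [49, 76, 39]), (168, [40, 78, 24]), (169, [39, 80, 20]), (210, [71, 136, 41]), (211, [71, 136, 41]), (212, [71, 136, 41]), (213, [71, 136, 41]), (214, [70, 135, 40]), (215, [70, 135, 40]), (216, [70, 135, 40]), (217, [77, 135, 51]), (218, [109, 138, 89]), (219, [146, 140, 130]), (220, [155, 130, 141]), (221, [134, 103, 122]), (222, [110, 81, 98]), (223, [100, 73, 88])]
372 [(158, [110, 81, 98]), (159, [110, 81, 98]), (160, [109, 81, 97]), (161, [104, 80, 94]), (162, [94, 83, 88]), (163, [92, 88, 89]), (164, [89, 90, 86]), (165, [76, 85, 71]), (166, [57, 86, 47]), (167, [54, 105, 32]), (168, [61, 123, 34]), (169, [66, 130, 37]), (210, [77, 142, 48]), (211, [78, 142, 49]), (212, [77, 141, 48]), (213, [78, 142, 49]), (214, [78, 142, 48]), (215, [78, 142, 49]), (216, [82, 142, 56]), (217, [107, 143, 85]), (218, [146, 144, 129]), (219, [167, 141,
[... 602 characters left out ...]
0008169155395525757
372 +x end 0.017 0.02420840998261531 -0.0008169155395525757
-0.01 (array([301.95237923, 170.23513243]), array([329.93975587, 228.27592511])) (array([356.16527321, 170.29525345]), array([386.16267991, 228.31280162]))
-0.005 (array([301.86617706, 165.11484036]), array([329.98500177, 223.23194737])) (array([356.32857628, 165.17744871]), array([386.47384438, 223.27122706]))
0 (array([301.77939846, 159.94878759]), array([330.0305665 , 218.13918049])) (array([356.49302045, 160.01395027]), array([386.78714621, 218.18093335]))
0.005 (array([301.69204201, 154.73653594]), array([330.07645127, 212.99708323])) (array([356.65861162, 154.80432191]), array([387.1025917 , 213.04138135]))
```

Request:
apply_moves --pt "0.1 0.3 0.2 -2.0 0" --pt "0.1 0 0 -2.5 0" --pt "0.1 0 0 -2.5 0" --pt "0.1 0 0 -2.0 0" --pt "0.1 0 0 -1.7 0" --pt "0.1 0 0 -1.0 0" --pt "0.1 0 0 0 0"

```text
t: 3.95
tool_pos: [0.4988, -0.2024, 0.0073]
orientation: [0.987, -0.158, -0.001, -0.0]
wrist_force: [0.0, 0.9, 1.2]
opening: 0.0385
grasp_force: 0.0
```

Request:
apply_moves --pt "1 0 0 0 0" --pt "1 0 0 0 0" --pt "1 0 0 0 0" --pt "1 0 0 0 0" --pt "1 0 0 0 0"

```text
t: 4.37
tool_pos: [0.4998, -0.2023, 0.009]
orientation: [0.987, -0.158, 0.001, 0.0]
wrist_force: [0.9, 0.6, -0.5]
opening: -0.0002
grasp_force: 0.0
```

```bash
python3 - <<'E'
from h import *
s=manip.get_state();c=vision.get_calibration('wrist')
im=cap('wrist');b=cap('side')
print(proj('wrist',s['tool_pos'],c),cells('wrist',im,c),cells('side',b))
cv2.imwrite('pics/m1.png',np.hstack([im[60:400,200:520],cv2.resize(b[230:350,200:340],(396,340))]))
E
```

```text
[319.13270425 234.22270993] [([318.4, 236.8], 400.0, [0.5015, -0.2024, 0.017]), ([406.9, 257.0], 2315.5, [0.4727, -0.2486, 0.017]), ([319.7, 211.0], 549.0, [0.5162, -0.2081, 0.017]), ([410.8, 210.2], 550.0, [0.5005, -0.2577, 0.017])] [([261.3, 293.2], 154.0, [0.4714, -0.2439, 0.017])]
```

View pics/m1.png

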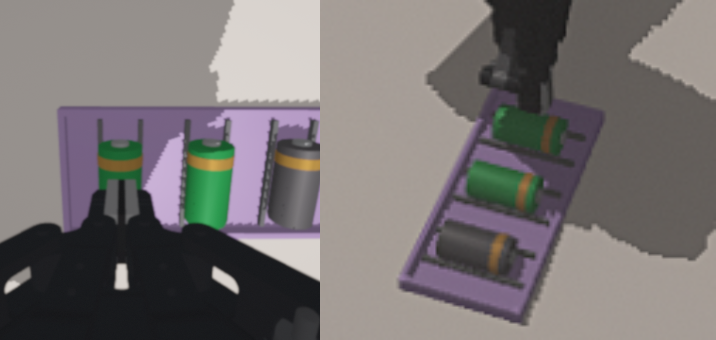

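The left half shows the shut fingers standing over the first cell, their tips near crop (122,180), with all the cells unmoved. So the fingers did not catch it. I check how high the tips really are.

```bash
python3 - <<'E'
from h import *
s=manip.get_state();c=vision.get_calibration('wrist');R=np.array(c['R']);p=R@np.array(s['tool_pos'])+c['t'];K=np.array(c['K'])
print('f',K[0,0],'depth tcp',p, 'px/mm',K[0,0]/p[2]/1000, s['tool_pos'],s['wrist_force'],s['opening'])
a=cap('scene');b=cap('side')
print('tcp in scene',proj('scene',s['tool_pos']),'side',proj('side',s['tool_pos']))
ua=proj('scene',s['tool_pos']).astype(int);ub=proj('side',s['tool_pos']).astype(int)
A=a[ua[1]-45:ua[1]+35,ua[0]-50:ua[0]+50];B=b[ub[1]-45:ub[1]+35,ub[0]-50:ub[0]+50]
o=np.hstack([cv2.resize(x,(400,320),interpolation=cv2.INTER_CUBIC) for x in (A,B)])
for k in (0,400): cv2.drawMarker(o,(k+200,180),(0,0,255),0,12,1)
cv2.imwrite('pics/m2.png',o)
E
```

```text
f 313.1783158330307 depth tcp [-0.00121196  0.02058521  0.19111881] px/mm 1.6386577346117361 [ 0.49962987 -0.20219867  0.00866771] [ 0.29278921 -0.13442006  1.34383096] -9.938152854597374e-05
tcp in scene [231.40429217 239.53117672] side [276.61098486 278.94064274]
```

View pics/m2.png

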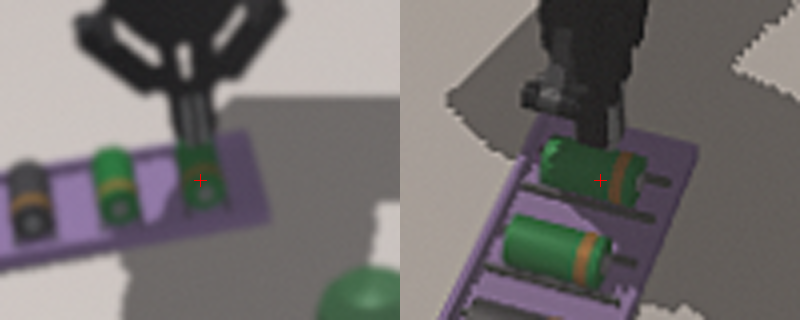

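The tips show about 10 px above the projected TCP in both views, so they stand on top of the cell. I triangulate them to get their true height.

```bash
python3 - <<'E'
from h import *
for d in (-1,0,1):print(tri([('scene',(230.2,229.6+d),None),('side',(276.6,270+d),None)]))
print(onz('scene',(230.2,229.6),.031),onz('side',(276.6,270),.031))
E
```

```text
[ 0.50033797 -0.2028699   0.04195982]
[ 0.50028009 -0.20310403  0.03907811]
[ 0.50022184 -0.20333952  0.03618742]
[ 0.48922187 -0.19788536  0.031     ] [ 0.50011617 -0.1976411   0.031     ]
```

Request:
apply_moves --pt "0.1 0 0 0.3 0" --pt "0.1 0 0 0 0" --pt "0.1 0 0 0 0" --pt "0.1 0 0 0 0"

```text
t: 4.9
tool_pos: [0.4995, -0.2022, 0.0114]
orientation: [0.987, -0.158, 0.0, 0.0]
wrist_force: [0.0, -0.2, -0.6]
opening: 0.0383
grasp_force: 0.0
```

Triangulation puts the tips near z = 0.036, roughly 27 mm above the reported TCP. I go lower in small steps and watch the force.

Request:
apply_moves --pt "0.1 -0.05 0 -0.5 0" --pt "0.1 0 0 -0.5 0" --pt "0.1 0 0 -0.5 0" --pt "0.1 0 0 -0.4 0" --pt "0.1 0 0 0 0"

```text
t: 5.32
tool_pos: [0.4985, -0.2018, -0.0088]
orientation: [0.987, -0.158, -0.001, -0.0]
wrist_force: [0.2, 0.2, -0.4]
opening: 0.0386
grasp_force: 0.0
```

```bash
python3 - <<'E'
from h import *
s=manip.get_state();print(s['tool_pos'],s['wrist_force'])
a=cap('scene');b=cap('side');w=cap('wrist')
ua=proj('scene',s['tool_pos']).astype(int);ub=proj('side',s['tool_pos']).astype(int)
A=a[ua[1]-45:ua[1]+35,ua[0]-50:ua[0]+50];B=b[ub[1]-45:ub[1]+35,ub[0]-50:ub[0]+50]
o=np.hstack([cv2.resize(x,(400,320),interpolation=cv2.INTER_CUBIC) for x in (A,B)])
for k in (0,400): cv2.drawMarker(o,(k+200,180),(0,0,255),0,12,1)
cv2.imwrite('pics/m3.png',np.vstack([o,cv2.resize(w[120:330,120:520],(800,280))[:280]]))
E
```

```text
[ 0.49850965 -0.20180205 -0.00881226] [ 0.24177109  0.16480502 -0.36292906]
```

View pics/m3.png

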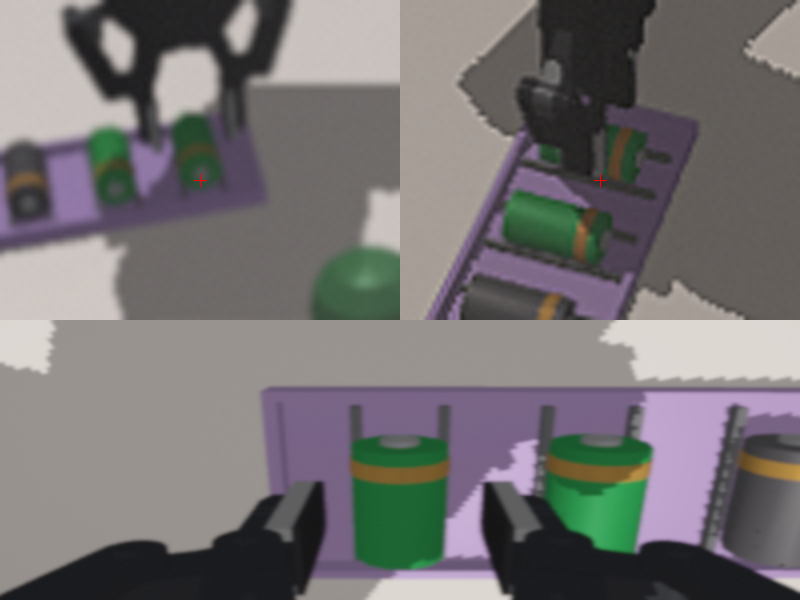

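The fingers straddle the first cell (crop columns 325 and 482, cell centred at 400) without contact. I lower a little more and close.

Request:
apply_moves --pt "0.1 0 0 -0.4 0" --pt "0.1 0 0 -0.4 0" --pt "0.1 0 0 -0.2 0" --pt "0.1 0 0 0 0"

```text
t: 5.8
tool_pos: [0.4987, -0.202, -0.0183]
orientation: [0.987, -0.158, -0.0, -0.0]
wrist_force: [0.1, 0.2, 0.3]
opening: 0.0385
grasp_force: 0.0
```

Request:
apply_moves --pt "1 0 0 0 0" --pt "1 0 0 0 0" --pt "1 0 0 0 0" --pt "1 0 0 0 0" --pt "1 0 0 0 0"

```text
t: 6.22
tool_pos: [0.4991, -0.2021, -0.0173]
orientation: [0.987, -0.158, 0.0, 0.0]
wrist_force: [-0.7, 2.9, 6.3]
opening: 0.0223
grasp_force: 58.8
```

Opening 22 mm is less than 26 mm, so the grip sits above the cell's middle. I release, go lower and grip again.

Request:
apply_moves --pt "0.1 0 0 0 0" --pt "0.1 0 0 0 0" --pt "0.1 0 0 0 0" --pt "0.1 0 0 -0.4 0" --pt "0.1 0 0 -0.4 0" --pt "0.1 0 0 -0.1 0" --pt "0.1 0 0 0 0"

```text
t: 6.8
tool_pos: [0.4987, -0.202, -0.0273]
orientation: [0.987, -0.158, -0.001, -0.0]
wrist_force: [-0.0, 0.1, 0.2]
opening: 0.0384
grasp_force: 0.0
```

Request:
apply_moves --pt "1 0 0 0 0" --pt "1 0 0 0 0" --pt "1 0 0 0 0" --pt "1 0 0 0 0" --pt "1 0 0 0 0"

```text
t: 7.22
tool_pos: [0.4991, -0.2021, -0.0265]
orientation: [0.987, -0.158, 0.0, 0.0]
wrist_force: [0.0, 1.2, 0.3]
opening: 0.0239
grasp_force: 58.8
```

Request:
apply_moves --pt "1 0 0 0.5 0" --pt "1 0 0 1.0 0" --pt "1 0 0 2 0" --pt "1 0 0 2.5 0" --pt "1 0 0 3 0" --pt "1 0 0 3 0" --pt "1 0 0 2.5 0" --pt "1 0 0 0.5 0" --pt "1 0 0 0 0"

```text
t: 7.97
tool_pos: [0.4996, -0.2026, 0.1254]
orientation: [0.987, -0.158, 0.002, 0.001]
wrist_force: [-0.6, -0.1, -1.2]
opening: 0.0238
grasp_force: 58.9
```

```bash
python3 - <<'E'
from h import *
s=manip.get_state();c=vision.get_calibration('wrist');print(s['tool_pos'],s['opening'],s['grasp_force'])
im=cap('wrist','w4.png');a=cap('scene');b=cap('side')
P=np.array(s['tool_pos'])
for n in ('wrist','scene','side'):
    print(n,[(r['point'].round(3).tolist() if hasattr(r['point'],'round') else np.round(r['point'],3).tolist(),round(r['p'],2),proj(n,r['point']).round().tolist()) for r in place_of('cell_a',n)], 'pred',proj(n,P+[0,0,.043]))
print(cells('wrist',im,c))
E
```

```text
[ 0.49956786 -0.20255127  0.12540267] 0.023775117882778786 58.93336057662964
wrist [([0.494, -0.2, 0.168], 0.78, [319.0, 281.0]), ([0.481, -0.251, 0.019], 0.63, [377.0, 193.0])] pred [319.20970357 269.28987495]
scene [([0.484, -0.253, 0.016], 0.63, [210.0, 241.0]), ([0.495, -0.199, 0.166], 0.6, [225.0, 184.0])] pred [224.63830076 184.37375314]
side [([0.477, -0.246, 0.014], 0.72, [264.0, 295.0]), ([0.495, -0.201, 0.168], 0.6, [271.0, 222.0])] pred [274.13894002 222.28207291]
[([321.2, 291.1], 3335.5, [0.3976, -0.1704, 0.017]), ([321.3, 233.8], 948.0, [0.4582, -0.1904, 0.017]), ([374.0, 201.3], 865.5, [0.474, -0.2484, 0.017]), ([375.4, 171.7], 139.0, [0.5011, -0.2574, 0.017]), ([233.6, 19.5], 2094.5, [0.6602, -0.1807, 0.017])]
```

View pics/w4.png

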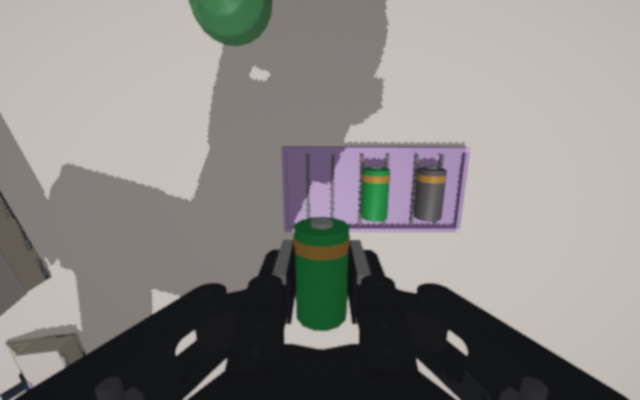

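The first cell is held with its band at (321,245), and the three views put its centre about 5 mm towards tool -x and 42 mm above the reported TCP. I carry it to the case while turning the tool to yaw 90°.

Request:
apply_moves --pt "1 0.4 1.7 0.6 0.118" --pt "1 0.4 1.7 0.6 0.118" --pt "1 0.4 1.7 0.6 0.118" --pt "1 0.4 1.7 0.6 0.118" --pt "1 0.4 1.7 0.6 0.118" --pt "1 0.4 1.7 0.6 0.118" --pt "1 0.4 1.7 0.6 0.118" --pt "1 0.4 1.7 0.6 0.118"

```text
t: 8.93
tool_pos: [0.5309, -0.0652, 0.1708]
orientation: [0.95, 0.311, -0.001, -0.001]
wrist_force: [0.4, 0.5, -1.2]
opening: 0.0243
grasp_force: 58.9
```

Request:
apply_moves --pt "1 0.4 1.7 0 0.118" --pt "1 0.4 1.7 0 0.118" --pt "1 0.4 1.7 0 0.118" --pt "1 0.4 1.7 0 0.118" --pt "1 0.4 1.7 0 0.118" --pt "1 0.4 1.7 0 0.118" --pt "1 0.4 1.7 0 0.118" --pt "1 0.4 1.7 0 0.118" --pt "1 0 0 0 0" --pt "1 0 0 0 0"

```text
t: 9.77
tool_pos: [0.5628, 0.0703, 0.1705]
orientation: [0.707, 0.707, -0.001, -0.001]
wrist_force: [-0.1, 0.1, -1.3]
opening: 0.0238
grasp_force: 58.9
```

```bash
python3 - <<'E'
from h import *
from scipy.spatial.transform import Rotation as Ro
s=manip.get_state();c=vision.get_calibration('wrist');print(s['tool_pos'],s['opening'],Ro.from_quat(s['orientation']).as_matrix()[:,0])
im=cap('wrist','w5.png')
for q in ['case','bay0','flap_hinge','flap_edge','knob_grip','cell_a']:
    print(q,[(np.round(r['point'],4).tolist(),round(r['p'],2),proj('wrist',r['point'],c).round().tolist()) for r in place_of(q,'wrist')])
E
```

```text
[0.56278915 0.07026345 0.17048297] 0.023815713486679164 [ 6.85239201e-04  9.99999763e-01 -7.32791164e-05]
case [([0.3767, 0.153, 0.0011], 0.91, [144.0, 97.0]), ([0.7567, 0.1298, 0.0048], 0.83, [501.0, 120.0]), ([0.5637, 0.1488, -0.0004], 0.7, [320.0, 101.0])]
bay0 [([0.3579, 0.1626, 0.0162], 0.88, [117.0, 87.0]), ([0.7408, 0.1394, 0.0208], 0.81, [495.0, 110.0]), ([0.5365, 0.1462, 0.0242], 0.72, [293.0, 103.0]), ([0.5975, 0.1494, 0.0205], 0.7, [354.0, 99.0]), ([0.4008, 0.155, 0.0153], 0.65, [160.0, 95.0])]
flap_hinge [([0.7521, 0.1111, 0.0257], 0.9, [504.0, 139.0]), ([0.5678, 0.1083, 0.0394], 0.73, [324.0, 143.0]), ([0.5932, 0.1458, 0.025], 0.59, [350.0, 103.0])]
flap_edge [([0.3788, 0.1809, 0.0316], 0.81, [125.0, 65.0]), ([0.5656, 0.0816, 0.1023], 0.77, [322.0, 184.0]), ([0.7607, 0.1584, 0.0323], 0.55, [525.0, 90.0])]
knob_grip [([0.5692, 0.2264, 0.0448], 0.66, [326.0, 5.0]), ([0.3877, 0.2029, 0.0323], 0.63, [130.0, 40.0]), ([0.7696, 0.1912, 0.0339], 0.58, [541.0, 53.0]), ([0.5933, 0.1483, 0.0236], 0.56, [350.0, 100.0])]
cell_a [([0.5612, 0.0664, 0.2138], 0.82, [314.0, 267.0])]
```

View pics/w5.png

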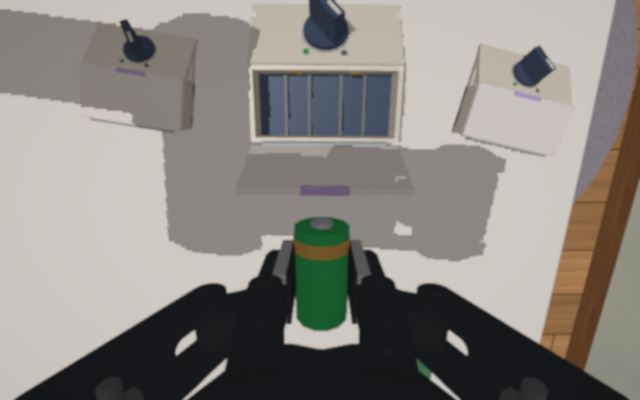

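The large case's open box spans columns 250–402 and rows 65–145. Its ribs are at columns 287/311 (bay0) and 340/364 (bay1), the flap's tab at (325,190), and the knob's disc at (326,30) with the green dot at (307,51) and the grey dot at (345,52). That was the tenth picture, so from here on I work by numbers alone.

```bash
python3 - <<'E'
from h import *
c=vision.get_calibration('wrist');im=cv2.imread('pics/w5.png');g=im.astype(int)
f=lambda u,z:onz('wrist',u,z,c).round(4)[:2].tolist()
for r in (85,105,125): print(r,g[r,250:404,2].tolist())
hsv=cv2.cvtColor(im,cv2.COLOR_BGR2HSV);m=cv2.inRange(hsv[60:150,245:410],(105,60,20),(125,255,200))
ys,xs=np.nonzero(m);print('blue',xs.min()+245,xs.max()+245,ys.min()+60,ys.max()+60)
for col in (275,299,352,380): print(col,g[58:150,col].sum(1).tolist())
# lilac tab
m=cv2.inRange(hsv,(120,50,50),(150,255,255));m[:,:240]=0;m[:,420:]=0;ys,xs=np.nonzero(m);print('tab',xs.mean(),ys.mean(),xs.min(),xs.max())
for u in [287,299,311,340,352,364]: print(u,f((u,105),.0125))
cc=np.array([.566,.147,0])
for X in [(0,-.028,.021),(0,.028,.021),(.035,-.072,.039),(-.035,-.072,.039),(.035,.072,.039),(-.035,.072,.039),(-.031,0,.008),(-.031,0,.039),(.031,0,.039)]:
    w=cc+np.array([X[1],-X[0],X[2]]);print(X,proj('wrist',w,c).round(1))
E
```

```text
85 [178, 198, 186, 147, 113, 106, 104, 102, 92, 69, 49, 42, 42, 42, 42, 43, 43, 49, 67, 86, 93, 94, 94, 94, 93, 93, 93, 92, 92, 92, 91, 92, 93, 101, 113, 118, 111, 92, 78, 84, 90, 90, 91, 90, 89, 90, 89, 89, 89, 88, 88, 88, 88, 88, 87, 88, 91, 101, 114, 116, 103, 81, 72, 79, 84, 85, 84, 84, 83, 83, 83, 83, 83, 83, 82, 82, 82, 81, 81, 81, 80, 80, 81, 80, 80, 80, 79, 80, 85, 99, 112, 113, 102, 87, 79, 77, 77, 77, 76, 76, 76, 77, 76, 76, 75, 75, 75, 75, 75, 75, 75, 75, 83, 98, 107, 101, 83, 71, 70, 72, 72, 72, 72, 72, 72, 72, 71, 71, 71, 71, 71, 71, 70, 70, 70, 70, 70, 69, 69, 72, 88, 113, 127, 132, 133, 133, 138, 157, 182, 197, 200, 194, 176, 156]
105 [205, 214, 209, 187, 146, 112, 105, 105, 101, 89, 65, 45, 41, 40, 42, 41, 41, 42, 48, 65, 81, 90, 92, 92, 92, 91, 92, 91, 91, 91, 91, 91, 90, 94, 106, 119, 119, 105, 77, 70, 82, 88, 89, 89, 89, 88, 88, 88, 88, 87, 87, 87, 87, 86, 85, 87, 90, 100, 112, 115, 105, 88, 82, 83, 83, 83, 83, 83, 82, 82, 82, 81, 82, 81, 81, 81, 81, 81, 80, 79, 80, 80, 78, 78, 79, 79, 79, 82, 91, 104, 110, 100, 80, 69, 74, 75, 76, 76, 76, 75, 75, 75, 75, 74, 74, 7
[... 2529 characters left out ...]
50, 250, 247, 249, 246, 248, 249, 248, 247, 245, 244, 245, 245, 244, 246, 245, 245, 244, 247, 244, 246, 245, 244, 244, 245, 243, 242, 242, 249, 274, 321, 382, 472, 539, 544, 492, 443, 442, 465, 477, 466, 437, 410, 383]
tab 325.15384615384613 190.62362637362637 301 348
287 [0.53, 0.1433]
299 [0.5423, 0.1433]
311 [0.5547, 0.1432]
340 [0.5846, 0.1432]
352 [0.597, 0.1432]
364 [0.6094, 0.1432]
(0, -0.028, 0.021) [294. 101.]
(0, 0.028, 0.021) [349.9 100.9]
(0.035, -0.072, 0.039) [248.4 138. ]
(-0.035, -0.072, 0.039) [243.6  60.8]
(0.035, 0.072, 0.039) [395.8 137.8]
(-0.035, 0.072, 0.039) [400.4  60.5]
(-0.031, 0, 0.008) [321.9  69.4]
(-0.031, 0, 0.039) [322.   65.1]
(0.031, 0, 0.039) [322.1 133.6]
```

Request:
apply_moves --pt "1 0.8 2.0 0 -0.005" --pt "1 0.8 2.0 0 0" --pt "1 0.8 2.0 0 0" --pt "1 0.8 1.9 0 0" --pt "1 0.1 0 -2.5 0" --pt "1 0 0 -3 0" --pt "1 0 0 -3 0" --pt "1 0 0 -2.5 0" --pt "1 0 0 0 0"

```text
t: 10.87
tool_pos: [0.5932, 0.1484, 0.0564]
orientation: [0.709, 0.705, -0.003, -0.003]
wrist_force: [-0.2, 0.7, -1.0]
opening: 0.0237
grasp_force: 59.1
```

```bash
cat >> h.py <<'E'
def near(q,n,c=None,lim=.2,ctr=(.567,.147)):
    return [(np.round(r['point'],4).tolist(),round(r['p'],2)) for r in place_of(q,n) if np.hypot(r['point'][0]-ctr[0],r['point'][1]-ctr[1])<lim]
E
python3 - <<'E'
from h import *
s=manip.get_state();c=vision.get_calibration('wrist');print(s['tool_pos'],s['opening'])
im=cap('wrist','w6.png');a=cap('scene');b=cap('side')
for n in ('wrist','scene','side'):
    for q in ('cell_a','bay0','flap_edge'): print(n,q,near(q,n,lim=.1))
g=im.astype(int)
for r in (60,100,140,180): print(r,[ (i*3,int(g[r,i*3:i*3+3,1].mean())) for i in range(66,150)])
E
```

```text
[0.59322045 0.14837695 0.05639936] 0.023746518974001384
wrist cell_a [([0.591, 0.1444, 0.097], 0.88)]
wrist bay0 [([0.5364, 0.1457, 0.0234], 0.8), ([0.596, 0.1488, 0.0211], 0.65)]
wrist flap_edge []
scene cell_a [([0.5957, 0.146, 0.1035], 0.56)]
scene bay0 [([0.5347, 0.1473, 0.0173], 0.93), ([0.5951, 0.1453, 0.0176], 0.76)]
scene flap_edge []
side cell_a [([0.5951, 0.1444, 0.1096], 0.62), ([0.5691, 0.0775, 0.1079], 0.26)]
side bay0 [([0.5385, 0.1484, 0.023], 0.84), ([0.5889, 0.1471, 0.0238], 0.69)]
side flap_edge [([0.5701, 0.0779, 0.1066], 0.95)]
60 [(198, 145), (201, 146), (204, 145), (207, 146), (210, 145), (213, 146), (216, 146), (219, 146), (222, 145), (225, 145), (228, 145), (231, 146), (234, 146), (237, 146), (240, 146), (243, 146), (246, 147), (249, 188), (252, 214), (255, 210), (258, 180), (261, 170), (264, 211), (267, 214), (270, 214), (273, 214), (276, 214), (279, 214), (282, 214), (285, 214), (288, 215), (291, 214), (294, 214), (297, 214), (300, 214), (303, 214), (306, 215), (309, 214), (312, 214), (315, 214), (318, 214), (321, 214), (324, 214), (327, 214), (330, 214), (3
[... 2726 characters left out ...]
267, 82), (270, 102), (273, 101), (276, 101), (279, 101), (282, 100), (285, 100), (288, 100), (291, 96), (294, 95), (297, 95), (300, 95), (303, 87), (306, 75), (309, 59), (312, 55), (315, 55), (318, 55), (321, 55), (324, 55), (327, 55), (330, 55), (333, 55), (336, 65), (339, 74), (342, 59), (345, 55), (348, 55), (351, 55), (354, 56), (357, 55), (360, 55), (363, 56), (366, 56), (369, 58), (372, 58), (375, 73), (378, 109), (381, 112), (384, 122), (387, 136), (390, 140), (393, 147), (396, 148), (399, 148), (402, 147), (405, 147), (408, 147), (411, 147), (414, 147), (417, 148), (420, 147), (423, 147), (426, 147), (429, 148), (432, 147), (435, 147), (438, 147), (441, 147), (444, 147), (447, 147)]
```

Request:
apply_moves --pt "1 0.1 0.1 -1.5 0" --pt "1 0 0 -2 0" --pt "1 0 0 -2 0" --pt "1 0 0 -1 0" --pt "1 0 0 -0.6 0" --pt "1 0 0 0 0"

```text
t: 11.97
tool_pos: [0.5966, 0.1498, -0.0105]
orientation: [0.709, 0.705, -0.001, -0.001]
wrist_force: [-0.5, 0.4, -0.6]
opening: 0.024
grasp_force: 59.1
```

Request:
apply_moves --pt "1 0 0 -0.2 0" --pt "1 0 0 -0.2 0" --pt "1 0 0 0 0"

```text
t: 12.22
tool_pos: [0.5973, 0.1499, -0.0132]
orientation: [0.709, 0.705, 0.0, 0.0]
wrist_force: [-0.1, 0.7, -0.7]
opening: 0.0243
grasp_force: 59.1
```

Request:
apply_moves --pt "1 -0.15 0 -0.2 0" --pt "1 -0.05 0 -0.2 0" --pt "1 0 0 -0.2 0" --pt "1 0 0 -0.1 0" --pt "1 0 0 0 0"

```text
t: 12.63
tool_pos: [0.5949, 0.1498, -0.0209]
orientation: [0.709, 0.705, -0.0, -0.0]
wrist_force: [0.4, -0.8, -0.9]
opening: 0.0238
grasp_force: 59.1
```

Request:
apply_moves --pt "1 0 0 -0.1 0" --pt "1 0 0 -0.1 0" --pt "1 0 0 0 0"

```text
t: 12.88
tool_pos: [0.5951, 0.1499, -0.0225]
orientation: [0.709, 0.705, 0.0, 0.0]
wrist_force: [-0.2, -0.8, 1.7]
opening: 0.024
grasp_force: 59.4
```

Contact is light. I release and rise.

Request:
apply_moves --pt "0.1 0 0 0 0" --pt "0.1 0 0 0 0" --pt "0.1 0 0 0 0" --pt "0.1 0 0 1.5 0" --pt "0.1 0 0 2.5 0" --pt "0.1 0 0 3 0" --pt "0.1 0 0 3 0" --pt "0.1 0 -2 3 0" --pt "0.1 0 -3 3 0" --pt "0.1 0 -3 2 0"

```text
t: 13.72
tool_pos: [0.5954, 0.07, 0.1598]
orientation: [0.708, 0.706, 0.001, 0.001]
wrist_force: [0.9, -1.2, 1.0]
opening: 0.0386
grasp_force: 0.0
```

```bash
python3 - <<'E'
from h import *
s=manip.get_state();c=vision.get_calibration('wrist');print(s['tool_pos'],s['opening'])
im=cap('wrist','w7.png');a=cap('scene');b=cap('side')
for n in ('wrist','scene','side'):
    for q in ('cell_a','bay0','case'): print(n,q,near(q,n,lim=.1))
k=cells('wrist',im,c,z=.021);print(k)
hsv=cv2.cvtColor(im,cv2.COLOR_BGR2HSV);m=cv2.inRange(hsv,(50,110,20),(75,255,255))
ct=max(cv2.findContours(m,0,2)[0],key=cv2.contourArea);print(cv2.boundingRect(ct),cv2.minAreaRect(ct))
g=im.astype(int);x,y,w,h=cv2.boundingRect(ct)
print(x-90,g[y+h//2,x-90:x+70,1].tolist())
E
```

```text
[0.59541713 0.07004908 0.15980337] 0.03863605124662728
wrist cell_a []
wrist bay0 [([0.5369, 0.1477, 0.0253], 0.94), ([0.5961, 0.1495, 0.0223], 0.73)]
wrist case [([0.5648, 0.1468, -0.004], 0.97)]
scene cell_a [([0.594, 0.1479, 0.0214], 0.64)]
scene bay0 [([0.5353, 0.1468, 0.0178], 0.9), ([0.5941, 0.1434, 0.0201], 0.68)]
scene case [([0.5647, 0.1494, -0.0], 0.61)]
side cell_a []
side bay0 [([0.5366, 0.1448, 0.0208], 0.84), ([0.5892, 0.1458, 0.025], 0.78)]
side case [([0.5708, 0.1384, 0.0036], 0.75)]
[([318.9, 110.5], 996.0, [0.596, 0.1385, 0.021]), ([318.5, 80.2], 86.5, [0.5958, 0.1662, 0.021])]
(306, 91, 27, 40) ((319.0, 110.5), (39.0, 26.0), 90.0)
216 [98, 96, 96, 96, 96, 95, 96, 95, 86, 65, 47, 43, 44, 43, 43, 43, 44, 44, 44, 45, 44, 44, 44, 43, 43, 45, 44, 44, 43, 44, 44, 44, 46, 52, 66, 87, 97, 82, 63, 72, 91, 98, 100, 100, 99, 100, 99, 100, 99, 98, 99, 98, 98, 98, 97, 98, 99, 105, 113, 115, 106, 85, 78, 89, 95, 95, 95, 95, 95, 95, 94, 95, 95, 94, 94, 94, 94, 94, 94, 94, 93, 93, 93, 93, 92, 93, 92, 93, 94, 100, 111, 122, 130, 135, 139, 142, 146, 149, 152, 154, 154, 154, 152, 149, 146, 142, 137, 133, 129, 125, 121, 116, 109, 101, 93, 82, 68, 54, 47, 48, 54, 67, 79, 83, 84, 84, 83, 83, 83, 82, 83, 83, 82, 81, 81, 81, 81, 81, 80, 80, 81, 86, 99, 113, 121, 133, 157, 178, 188, 187, 178, 159, 140, 131, 130, 130, 133, 146, 172, 190]
```

The first cell lies at (0.596, 0.146, 0.021), centred between its ribs and aligned. Now I fetch the second one.

Request:
apply_moves --pt "0.1 -0.7 -2 0 -0.1177" --pt "0.1 -0.7 -2 0 -0.1177" --pt "0.1 -0.7 -2 0 -0.1177" --pt "0.1 -0.7 -2 0 -0.1177" --pt "0.1 -0.7 -2 0 -0.1177" --pt "0.1 -0.7 -2 0 -0.1177" --pt "0.1 -0.7 -2 0 -0.1177" --pt "0.1 -0.7 -2 0 -0.1177"

```text
t: 14.98
tool_pos: [0.5386, -0.0903, 0.1567]
orientation: [0.953, 0.304, -0.0, -0.0]
wrist_force: [-0.6, -0.5, 0.5]
opening: 0.0386
grasp_force: 0.0
```

Request:
apply_moves --pt "0.1 -0.75 -2 0 -0.1177" --pt "0.1 -0.75 -2 0 -0.1177" --pt "0.1 -0.75 -2 0 -0.1177" --pt "0.1 -0.75 -2 0 -0.1177" --pt "0.1 -0.75 -2 -1 -0.1177" --pt "0.1 -0.75 -2 -1 -0.1177" --pt "0.1 -0.75 -2 -1 -0.1177" --pt "0.1 -0.75 -2 -1 -0.1177" --pt "0.1 0 0 0 0"

```text
t: 15.73
tool_pos: [0.4774, -0.2518, 0.1148]
orientation: [0.987, -0.162, -0.001, -0.0]
wrist_force: [0.8, 0.4, 0.3]
opening: 0.0384
grasp_force: 0.0
```

```bash
python3 - <<'E'
from h import *
from scipy.spatial.transform import Rotation as Ro
s=manip.get_state();c=vision.get_calibration('wrist');print(s['tool_pos'],Ro.from_quat(s['orientation']).as_matrix()[:,0])
im=cap('wrist','w8.png');print(proj('wrist',s['tool_pos'],c),trayfit(im,c),cells('wrist',im,c))
for q in ('cell_a','spent_cell'): print(near(q,'wrist',ctr=(.48,-.25)))
E
```

```text
[ 0.47743947 -0.25184242  0.11482911] [ 0.94742176 -0.31997422 -0.00291681]
[319.14647434 234.23756951] ((483.0963439941406, -251.49234008789062), (173.4578399658203, 82.98483276367188), 72.01212310791016) [([318.0, 197.8], 898.0, [0.4739, -0.2487, 0.017]), ([317.4, 166.8], 148.0, [0.5012, -0.2575, 0.017]), ([163.4, 13.8], 1731.5, [0.6561, -0.1817, 0.017])]
[([0.4798, -0.2502, 0.0168], 0.84)]
[([0.4646, -0.3014, 0.0176], 0.74)]
```

Request:
apply_moves --pt "0.1 0.2 0 -2.5 0" --pt "0.1 0 0 -2.5 0" --pt "0.1 0 0 -2.5 0" --pt "0.1 0 0 -2.5 0" --pt "0.1 0 0 -1.5 0" --pt "0.1 0 0 -1.2 0" --pt "0.1 0 0 -0.8 0" --pt "0.1 0 0 -0.5 0" --pt "0.1 0 0 0 0"

```text
t: 16.63
tool_pos: [0.4812, -0.249, -0.0235]
orientation: [0.988, -0.157, -0.0, -0.0]
wrist_force: [0.2, -0.1, 0.1]
opening: 0.0384
grasp_force: 0.0
```

Request:
apply_moves --pt "0.1 0 0 -0.1 0" --pt "1 0 0 0 0" --pt "1 0 0 0 0" --pt "1 0 0 0 0" --pt "1 0 0 0 0" --pt "1 0 0 0 0"

```text
t: 17.13
tool_pos: [0.4815, -0.2497, -0.0233]
orientation: [0.987, -0.158, 0.001, 0.0]
wrist_force: [0.2, 1.7, 6.8]
opening: 0.0234
grasp_force: 59.1
```

Request:
apply_moves --pt "0.1 0 0 0 0" --pt "0.1 0 0 0 0" --pt "0.1 0 0 -0.2 0" --pt "0.1 0 0 -0.1 0" --pt "0.1 0 0 0 0" --pt "1 0 0 0 0" --pt "1 0 0 0 0" --pt "1 0 0 0 0" --pt "1 0 0 0 0" --pt "1 0 0 0 0"

```text
t: 17.97
tool_pos: [0.481, -0.2497, -0.0271]
orientation: [0.987, -0.158, 0.0, 0.0]
wrist_force: [-1.3, -0.6, 3.1]
opening: 0.0237
grasp_force: 58.9
```

Request:
apply_moves --pt "1 0 0 0.5 0" --pt "1 0 0 1.5 0" --pt "1 0 0 2.5 0" --pt "1 0 0 3 0" --pt "1 0 0 3 0" --pt "1 0 0 3 0" --pt "1 0 0 2.5 0" --pt "1 0 0 1.5 0" --pt "1 0 0 0 0"

```text
t: 18.72
tool_pos: [0.4821, -0.2504, 0.1512]
orientation: [0.987, -0.158, 0.003, 0.002]
wrist_force: [-0.1, 0.5, -0.2]
opening: 0.0241
grasp_force: 58.9
```

```bash
python3 - <<'E'
from h import *
s=manip.get_state();print(s['tool_pos'])
for n in ('wrist','scene','side'):
    cap(n,'x_%s.png'%n);print(n,near('cell_a',n,ctr=s['tool_pos'][:2],lim=.06),near('spent_cell',n,ctr=s['tool_pos'][:2]))
E
```

```text
[ 0.4820801  -0.25035579  0.15122404]
wrist [([0.4832, -0.2481, 0.1956], 0.87)] [([0.4649, -0.3002, 0.0189], 0.65)]
scene [([0.4815, -0.2527, 0.1911], 0.47)] [([0.4604, -0.3001, 0.0192], 0.74)]
side [] [([0.4635, -0.2936, 0.0159], 0.77)]
```

Request:
apply_moves --pt "1 0.36 2.4 0.1 0.1177" --pt "1 0.36 2.4 0.1 0.1177" --pt "1 0.36 2.4 0.1 0.1177" --pt "1 0.36 2.4 0.1 0.1177" --pt "1 0.36 2.4 0.1 0.1177" --pt "1 0.36 2.4 0.1 0.1177" --pt "1 0.36 2.4 0.1 0.1177" --pt "1 0.36 2.4 0.1 0.1177"

```text
t: 19.83
tool_pos: [0.5098, -0.0564, 0.1556]
orientation: [0.951, 0.31, -0.0, -0.0]
wrist_force: [0.5, -0.3, -0.6]
opening: 0.0237
grasp_force: 58.9
```

Request:
apply_moves --pt "1 0.36 2.5 0 0.1177" --pt "1 0.36 2.5 0 0.1177" --pt "1 0.36 2.5 0 0.1177" --pt "1 0.36 2.5 0 0.1177" --pt "1 0.36 2.5 0 0.1177" --pt "1 0.36 2.5 0 0.1177" --pt "1 0.36 2.5 0 0.1177" --pt "1 0.36 2.5 0 0.1177" --pt "1 0 0 0 0" --pt "1 0 0 0 0"

```text
t: 20.67
tool_pos: [0.5384, 0.1432, 0.1553]
orientation: [0.709, 0.706, -0.0, -0.0]
wrist_force: [0.2, -0.4, -0.6]
opening: 0.0237
grasp_force: 58.9
```

Now down to about 10 mm above the bay, then a check.

Request:
apply_moves --pt "1 0.1 0.3 -2 0" --pt "1 0 0 -3 0" --pt "1 0 0 -3 0" --pt "1 0 0 -3 0" --pt "1 0 0 -2.5 0" --pt "1 0 0 -1.8 0" --pt "1 0 0 -0.8 0" --pt "1 0 0 0 0" --pt "1 0 0 0 0"

```text
t: 21.42
tool_pos: [0.54, 0.1448, -0.0046]
orientation: [0.709, 0.705, 0.0, 0.0]
wrist_force: [0.4, 0.1, -0.3]
opening: 0.0235
grasp_force: 59.0
```

```bash
python3 - <<'E'
from h import *
s=manip.get_state();print(s['tool_pos'],s['wrist_force'])
for n in ('wrist','scene','side'):
    cap(n,'y_%s.png'%n);print(n,near('cell_a',n,lim=.1),near('bay0',n,lim=.1))
E
```

```text
[ 0.54002708  0.1448117  -0.00463491] [ 0.39166011  0.10666103 -0.31426991]
wrist [([0.5419, 0.1454, 0.0393], 0.65), ([0.589, 0.147, 0.0183], 0.62)] []
scene [([0.5931, 0.147, 0.0215], 0.55)] [([0.5372, 0.1463, 0.0197], 0.87), ([0.5963, 0.1446, 0.0212], 0.81)]
side [([0.5396, 0.143, 0.0393], 0.57), ([0.5711, 0.1417, 0.0019], 0.56)] [([0.591, 0.1482, 0.0228], 0.97), ([0.5378, 0.1465, 0.02], 0.95)]
```

Request:
apply_moves --pt "1 -0.1 0.1 -0.5 0" --pt "1 0 0 -0.5 0" --pt "1 0 0 -0.4 0" --pt "1 0 0 -0.2 0" --pt "1 0 0 0 0"

```text
t: 22.28
tool_pos: [0.5382, 0.1464, -0.022]
orientation: [0.709, 0.705, -0.0, -0.0]
wrist_force: [-0.5, -0.5, -0.1]
opening: 0.0241
grasp_force: 59.0
```

Request:
apply_moves --pt "1 0 0 -0.1 0" --pt "1 0 0 0 0"

```text
t: 22.45
tool_pos: [0.5386, 0.1464, -0.0223]
orientation: [0.709, 0.705, -0.0, -0.0]
wrist_force: [-0.9, -0.5, -0.7]
opening: 0.0237
grasp_force: 59.0
```

Request:
apply_moves --pt "1 0 0 -0.1 0" --pt "0.1 0 0 0 0" --pt "0.1 0 0 0 0" --pt "0.1 0 0 0 0" --pt "0.1 0 0 1.5 0" --pt "0.1 0 0 2.5 0" --pt "0.1 0 0 3.5 0" --pt "0.5 0 0 3.5 0" --pt "1 0.5 -2 3.5 0" --pt "1 1.0 -3 2.5 0"

```text
t: 23.28
tool_pos: [0.5535, 0.0977, 0.1503]
orientation: [0.708, 0.707, 0.001, 0.001]
wrist_force: [0.7, -0.2, -0.1]
opening: 0.0029
grasp_force: 0.0
```

Request:
apply_moves --pt "1 1.0 -3 1 0" --pt "1 0 0 0 0"

```text
t: 23.45
tool_pos: [0.5663, 0.0621, 0.1598]
orientation: [0.71, 0.704, 0.002, 0.003]
wrist_force: [0.4, 0.5, -1.0]
opening: 0.0001
grasp_force: 0.0
```

```bash
python3 - <<'E'
from h import *
s=manip.get_state();c=vision.get_calibration('wrist');print(s['tool_pos'])
for n in ('wrist','scene','side'):
    im=cap(n,'z_%s.png'%n);print(n,near('cell_a',n,lim=.1),near('flap_edge',n,lim=.1),near('knob_grip',n,lim=.12))
im=cv2.imread('pics/z_wrist.png');print(cells('wrist',im,c,.021))
hsv=cv2.cvtColor(im,cv2.COLOR_BGR2HSV);m=cv2.inRange(hsv,(50,110,20),(75,255,255))
for k in cv2.findContours(m,0,2)[0]:
    if cv2.contourArea(k)>60: print(cv2.boundingRect(k),cv2.minAreaRect(k))
m=cv2.inRange(hsv,(120,50,50),(150,255,255));m[:,:220]=0;m[:,420:]=0;ys,xs=np.nonzero(m);print('tab',xs.mean(),ys.mean(),xs.min(),xs.max())
for z in (.10,.105,.11): print(onz('wrist',(xs.mean(),ys.mean()),z,c))
E
```

```text
[0.56630858 0.06205283 0.15981673]
wrist [([0.5886, 0.1472, 0.0215], 0.8), ([0.5393, 0.1468, 0.0208], 0.71)] [([0.5641, 0.0784, 0.1033], 0.59)] [([0.5683, 0.1122, 0.0429], 0.7)]
scene [([0.5914, 0.1492, 0.0201], 0.64), ([0.5384, 0.1428, 0.022], 0.49)] [([0.564, 0.0764, 0.1076], 0.94), ([0.5384, 0.1469, 0.0173], 0.4)] [([0.5644, 0.2264, 0.0457], 0.49)]
side [] [([0.5683, 0.0793, 0.1054], 0.87)] [([0.5682, 0.2283, 0.0442], 0.47)]
[([291.2, 102.8], 1012.0, [0.541, 0.1377, 0.021]), ([348.0, 101.6], 989.0, [0.596, 0.1383, 0.021]), ([289.9, 72.0], 83.0, [0.5408, 0.1656, 0.021]), ([349.3, 70.5], 83.0, [0.5968, 0.1664, 0.021])]
(278, 83, 27, 41) ((291.0, 103.0), (40.0, 26.0), 90.0)
(335, 82, 27, 41) ((348.0, 102.0), (40.0, 26.0), 90.0)
(277, 70, 27, 5) ((290.0, 72.0), (4.0, 26.0), 90.0)
(336, 68, 27, 6) ((349.0, 70.5), (5.0, 26.0), 90.0)
tab 318.352435530086 183.97707736389685 294 344
[0.56669623 0.07516284 0.1       ]
[0.56671713 0.07632    0.105     ]
[0.56673803 0.07747716 0.11      ]
```

Both cells lie in their bays, at (0.541, 0.146) and (0.596, 0.146), z 0.021, aligned. The flap's edge is at y 0.078, z 0.105. I go down behind the flap and push it over.

Request:
apply_moves --pt "1 0 -2 0 0" --pt "1 0 -0.2 -2 0" --pt "1 0 0 -3 0" --pt "1 0 0 -3 0" --pt "1 0 0 -1.8 0" --pt "1 0 0 -0.5 0" --pt "1 0 0 0 0"

```text
t: 24.63
tool_pos: [0.5631, 0.0445, 0.0529]
orientation: [0.709, 0.705, -0.001, -0.001]
wrist_force: [0.3, 0.0, -0.1]
opening: 0.0003
grasp_force: 0.0
```

Request:
apply_moves --pt "1 0 0.8 0 0" --pt "1 0 0.8 0 0" --pt "1 0 0.8 0 0" --pt "1 0 0.8 0 0" --pt "1 0 0.8 0 0" --pt "1 0 0.8 0 0"

```text
t: 25.13
tool_pos: [0.5637, 0.0935, 0.0542]
orientation: [0.709, 0.705, 0.0, 0.0]
wrist_force: [1.0, -0.2, 1.7]
opening: 0.0003
grasp_force: 0.4
```

```bash
python3 - <<'E'
from h import *
s=manip.get_state();print(s['tool_pos'],s['wrist_force'])
for n in ('scene','side'):
    im=cap(n,'f_%s.png'%n);print(n,near('flap_edge',n,lim=.1))
E
```

```text
[0.56372917 0.09345887 0.05421342] [ 0.98078398 -0.18756542  1.69490892]
scene [([0.5652, 0.1058, 0.1151], 0.89)]
side [([0.5669, 0.1111, 0.113], 0.76)]
```

The flap is upright. I carry on over and then down.

Request:
apply_moves --pt "1 0 0.8 0 0" --pt "1 0 0.8 0 0" --pt "1 0 0.8 0 0" --pt "1 0 0.8 -0.2 0" --pt "1 0 0.8 -0.4 0" --pt "1 0 0.8 -0.6 0" --pt "1 0 0.6 -0.8 0" --pt "1 0 0.4 -0.8 0" --pt "1 0 0 0 0"

```text
t: 26.08
tool_pos: [0.5625, 0.1513, 0.0237]
orientation: [0.709, 0.706, -0.001, -0.001]
wrist_force: [0.3, 0.4, 0.6]
opening: 0.0003
grasp_force: 0.0
```

```bash
python3 - <<'E'
from h import *
s=manip.get_state();print(s['tool_pos'],s['wrist_force'])
for n in ('scene','side'):
    im=cap(n,'f_%s.png'%n);print(n,near('flap_edge',n,lim=.1),near('knob_grip',n,lim=.12))
E
```

```text
[0.56245545 0.15128829 0.02366768] [0.33855609 0.42487682 0.57058339]
scene [([0.5662, 0.1764, 0.062], 0.88)] [([0.5677, 0.2253, 0.0463], 0.55)]
side [] []
```

Request:
apply_moves --pt "1 0 0.5 -0.4 0" --pt "1 0 0.3 -0.4 0" --pt "1 0 0 -0.3 0" --pt "1 0 0 -0.3 0" --pt "1 0 0 0 0"

```text
t: 26.8
tool_pos: [0.5632, 0.1584, 0.011]
orientation: [0.709, 0.705, -0.0, -0.0]
wrist_force: [-0.7, -0.4, -0.8]
opening: -0.0002
grasp_force: 0.0
```

Request:
apply_moves --pt "1 0 0 -0.2 0" --pt "1 0 0 -0.2 0" --pt "1 0 0 0 0"

```text
t: 27.05
tool_pos: [0.5637, 0.1584, 0.0085]
orientation: [0.709, 0.705, 0.0, 0.0]
wrist_force: [-1.3, -0.3, 5.9]
opening: 0.0
grasp_force: 2.9
```

Request:
apply_moves --pt "1 0 0 -0.1 0" --pt "1 0 0 -0.1 0" --pt "1 0 0 0 0"

```text
t: 27.3
tool_pos: [0.5639, 0.1584, 0.0082]
orientation: [0.709, 0.705, 0.001, 0.001]
wrist_force: [-7.2, -0.7, 22.2]
opening: 0.0002
grasp_force: 10.6
```

```bash
python3 - <<'E'
from h import *
s=manip.get_state();print(s['tool_pos'],s['wrist_force'])
for n in ('scene','side'):
    im=cap(n,'g_%s.png'%n);print(n,near('flap_edge',n,lim=.1),near('knob_grip',n,lim=.12))
E
```

```text
[0.5639344  0.15840662 0.00823727] [-7.20549543 -0.70671998 22.19346414]
scene [([0.5637, 0.1811, 0.0414], 0.84)] [([0.5695, 0.2272, 0.0434], 0.54), ([0.5685, 0.1794, 0.0424], 0.18)]
side [([0.5675, 0.1837, 0.0429], 0.79), ([0.5641, 0.1076, 0.0389], 0.37)] [([0.5676, 0.2257, 0.0459], 0.51)]
```

A rigid stop at 22 N, with the edge at z 0.042, means the flap is closed. I lift off and go beside the knob's pointer end on the +x side, so that pushing towards -x turns it clockwise.

Request:
apply_moves --pt "1 0 0 1.5 0" --pt "1 0 0 2.5 0" --pt "1 0 0 2.3 0" --pt "1 2.0 1.6 0 0" --pt "1 2.0 1.6 0 0" --pt "1 1.5 1.4 0 0" --pt "1 0 0 0 0" --pt "1 0 0 0 0"

```text
t: 28.27
tool_pos: [0.6186, 0.2047, 0.0682]
orientation: [0.709, 0.706, -0.0, -0.0]
wrist_force: [-0.3, -0.3, -0.8]
opening: 0.0004
grasp_force: 0.0
```

```bash
cat > k.py <<'E'
from h import *
def knobbar(ims):
    # dark (navy/black) bar+disc region projected; report dark area's PCA on the side/scene crops and pointer whites
    for n in ims:
        im=cap(n); p=proj(n,(.5675,.227,.045)).astype(int)
        cr=im[p[1]-16:p[1]+16,p[0]-18:p[0]+18]; g=cr.max(2)
        print(n,p.tolist())
        for r in g: print(' '.join('%3d'%v for v in r[::1]))
E
python3 - <<'E'
from h import *
s=manip.get_state();print(s['tool_pos'],s['wrist_force'])
from k import knobbar
knobbar(['scene'])
for n in ('scene','side'):
    cap(n);print(n,near('flap_edge',n,lim=.1),near('knob_grip',n,lim=.12))
for q in [(0,0,0)]+[(20e-3*np.cos(a),20e-3*np.sin(a),36e-3) for a in (-.65,0,.65)]:
    w=np.array([.5675,.2124,.0211])+q[0]*np.array([0,-.853,.523])+q[1]*np.array([-1,0,0])+q[2]*np.array([0,.523,.853]);print(q,proj('scene',w),proj('side',w))
E
```

```text
[0.6185889  0.20467041 0.0681514 ] [-0.28569631 -0.34457973 -0.81905519]
scene [382, 186]
188 189 189 189 189 190 190 190 189 189 189 189 188 190 188 190 189 188 190 188 182 154 112  78  65  72  73  66  52  48  47  47  55  76  95 107
188 189 188 189 188 190 190 188 189 187 189 189 190 189 189 189 188 190 188 188 179 148 106  73  67  72  75  65  52  49  47  49  62  80  89  95
179 185 188 188 189 189 189 188 189 189 188 189 189 189 190 189 189 188 190 189 176 144  98  72  66  73  76  65  53  47  48  53  78 104 106  97
154 165 172 179 185 187 188 188 188 188 190 189 189 189 189 190 189 188 189 188 177 143  97  71  67  73  76  65  51  49  48  59  98 138 142 134
123 132 140 154 165 171 172 179 185 187 188 188 189 190 188 188 189 190 190 189 179 146 102  72  68  74  75  62  51  47  48  64 111 156 174 174
109 111 114 122 131 134 140 155 166 172 180 186 187 190 189 188 189 188 190 189 180 152 110  75  68  74  72  61  52  46  47  65 115 162 183 188
108 109 109 110 111 110 114 123 132 141 155 168 180 185 187 189 189 188 189 189 182 160 121  81  68  73  70  59  50  47  50  74 122 165 185 188
10
[... 3476 characters left out ...]
7 106 106 105 107 105 105 105 104 105 105 106 106 107 105 106 123 141 153 164 173 181 187 190 191 190 191 191 190 191 189
scene [([0.5624, 0.181, 0.0421], 0.68)] [([0.567, 0.2254, 0.0475], 0.39)]
side [([0.5704, 0.1814, 0.0436], 0.97)] [([0.5672, 0.2267, 0.0443], 0.56)]
(0, 0, 0) [377.60291092 195.68147568] [306.76908563 149.89375275]
(np.float64(0.015921675970981118), np.float64(-0.012103728114720791), 0.036) [383.09948449 185.00773973] [311.69543276 136.40234009]
(np.float64(0.02), np.float64(0.0), 0.036) [379.24137687 182.78510351] [307.00896731 136.48257945]
(np.float64(0.015921675970981118), np.float64(0.012103728114720791), 0.036) [377.22067251 181.16876331] [302.24131509 136.37717323]
```

```bash
python3 - <<'E'
from h import *
s=manip.get_state();c=vision.get_calibration('wrist');R=np.array(c['R'])
d=np.array([.5628,.0703,.1705])-np.array(s['tool_pos']); c5=dict(c);c5['t']=np.array(c['t'])-R@d
B=np.array([.5675,.2124,.0211]);U=np.array([0,-.853,.523]);Rr=np.array([-1,0,0]);N=np.array([0,.523,.853])
for ph in (-.65,.65):
  for L in (20,-20):
    for h in (5,36): print(ph,L,h,proj('wrist',B+L/1e3*(np.cos(ph)*U+np.sin(ph)*Rr)+h/1e3*N,c5).round(1))
im=cv2.imread('pics/w5.png').max(2)
print('disc ctr',proj('wrist',B,c5))
for r in range(0,60,3): print(r,' '.join('%3d'%v for v in im[r,294:360:2]))
E
```

```text
-0.65 20 5 [336.4  39.5]
-0.65 20 36 [338.  11.]
-0.65 -20 5 [310.1  12.2]
-0.65 -20 36 [308.8 -18.3]
0.65 20 5 [310.   39.7]
0.65 20 36 [308.6  11.2]
0.65 -20 5 [335.7  12.1]
0.65 -20 36 [337.2 -18.4]
disc ctr [323.04111335  29.88280163]
0 203 204 204 204 204 204 201 160  71  63  64  64  69  82  85  85 101 152 154 102 128 190 203 203 204 204 204 204 204 204 204 203 203
3 198 198 198 198 198 197 197 170  73  63  63  64  64  67  80  85  95 145 183 171 120 126 182 198 199 198 199 199 199 199 199 200 200
6 188 187 188 188 188 188 187 161  72  63  63  63  63  64  65  75  84  90 131 180 185 145 106 149 182 187 188 188 188 188 188 188 188
9 188 188 188 188 188 188 187 163  77  63  63  63  63  63  63  64  71  81  87 112 164 186 163 107 118 173 187 188 188 188 188 187 188
12 188 188 188 188 188 188 188 166  81  63  63  63  63  63  64  63  63  67  79  85  94 141 176 145  89 120 181 188 188 188 188 188 188
15 188 188 188 188 188 188 187 164  82  63  63  62  63  63  62  63  63  63  64  74  84  84  85  70  57 106 180 188 188 188 188 188 188
18 188 188 188 188 188 186 163 101  77  67  63  63  63 
[... 1134 characters left out ...]
5 184 189 189 189 189 189
45 189 189 190 189 189 189 178 152 122  87  71  71  77  79  81  82  82  81  80  74  66  62  67 103 130 157 182 189 190 189 189 189 189
48 189 189 190 189 183 168 162 165 169 155 138 114  91  78  72  69  68  68  70  80  98 121 141 164 176 181 187 189 190 189 190 189 189
51 189 190 189 189 168 142 140 151 180 188 183 174 163 152 146 145 143 141 148 159 168 176 185 170 115  99 141 183 190 189 190 190 190
54 190 190 190 190 184 166 159 169 188 190 190 190 189 189 189 189 189 189 189 190 189 190 189 174 128 113 147 178 189 190 190 189 190
57 190 190 190 190 190 190 190 190 190 190 190 190 190 190 190 190 190 190 190 190 190 190 190 190 189 188 189 190 190 190 190 190 189
```

The white pointer line in that wrist picture ends at (340,13), against a predicted (338,11), so the geometry holds. I go down beside the bar and push towards -x.

Request:
apply_moves --pt "1 0 0 -2.5 0" --pt "1 0 0 -2.0 0" --pt "1 0 0 -1.3 0" --pt "1 0 0 -0.6 0" --pt "1 0 0 0 0"

```text
t: 29.03
tool_pos: [0.6179, 0.2041, 0.0036]
orientation: [0.709, 0.705, -0.001, -0.001]
wrist_force: [-0.1, -0.1, 0.8]
opening: -0.0001
grasp_force: 0.0
```

Request:
apply_moves --pt "1 -0.5 0 0 0" --pt "1 -0.5 0 0 0" --pt "1 -0.3 0 0 0" --pt "1 -0.3 0 0 0" --pt "1 -0.2 0 0 0" --pt "1 0 0 0 0"

```text
t: 29.53
tool_pos: [0.6003, 0.2045, 0.0052]
orientation: [0.709, 0.705, 0.0, 0.0]
wrist_force: [-0.2, -0.6, -0.1]
opening: 0.0001
grasp_force: 0.0
```

Request:
apply_moves --pt "1 -0.3 0 0 0" --pt "1 -0.3 0 0 0" --pt "1 -0.3 0 0 0" --pt "1 0 0 0 0"

```text
t: 29.87
tool_pos: [0.5918, 0.2042, 0.005]
orientation: [0.709, 0.705, 0.0, 0.001]
wrist_force: [1.7, -1.6, -0.3]
opening: -0.0001
grasp_force: 0.8
```

Request:
apply_moves --pt "1 -0.3 0 0 0" --pt "1 -0.2 0 0 0" --pt "1 0 0 0 0"

```text
t: 30.12
tool_pos: [0.5892, 0.2033, 0.0058]
orientation: [0.709, 0.705, 0.002, 0.003]
wrist_force: [8.7, -5.8, -0.4]
opening: -0.0003
grasp_force: 4.1
```

Request:
apply_moves --pt "1 -0.3 0 0 0" --pt "1 -0.3 0 0 0" --pt "1 -0.2 0 0 0" --pt "1 0 0 0 0"

```text
t: 30.45
tool_pos: [0.5825, 0.2012, 0.0071]
orientation: [0.709, 0.705, 0.002, 0.005]
wrist_force: [9.0, -16.5, 8.4]
opening: 0.0003
grasp_force: 9.8
```

Request:
apply_moves --pt "1 -0.3 0 0 0" --pt "1 -0.2 0 0 0" --pt "1 0 0 0 0"

```text
t: 30.7
tool_pos: [0.5757, 0.2006, 0.0072]
orientation: [0.709, 0.705, -0.0, 0.004]
wrist_force: [-0.3, -20.7, 17.4]
opening: 0.0002
grasp_force: 13.2
```

The force has turned radial: the finger slid onto the end of the bar. I back off and retry higher and further downslope, so that it bears on the bar's upper side.

Request:
apply_moves --pt "1 0 -0.2 1.0 0" --pt "1 0 0 2.5 0" --pt "1 2.0 0 1.5 0" --pt "1 2.2 1.2 0 0" --pt "1 0 0 0 0" --pt "1 0 0 -1.5 0" --pt "1 0 0 -1.5 0" --pt "1 0 0 -1.0 0" --pt "1 0 0 0 0"

```text
t: 31.45
tool_pos: [0.6137, 0.2142, 0.0122]
orientation: [0.709, 0.705, -0.002, -0.002]
wrist_force: [-0.7, 0.7, 0.5]
opening: 0.0001
grasp_force: 0.0
```

Request:
apply_moves --pt "1 -0.6 -0.1 0.3 0" --pt "1 -0.6 0 0 0" --pt "1 -0.4 0 0 0" --pt "1 -0.3 0 0 0" --pt "1 -0.3 0 0 0" --pt "1 0 0 0 0"

```text
t: 31.95
tool_pos: [0.5931, 0.2135, 0.0182]
orientation: [0.709, 0.705, 0.0, 0.0]
wrist_force: [-0.4, 0.1, -0.8]
opening: -0.0001
grasp_force: 0.0
```

Request:
apply_moves --pt "1 -0.3 0 0 0" --pt "1 -0.2 0 0 0" --pt "1 0 0 0 0"

```text
t: 32.2
tool_pos: [0.5882, 0.2134, 0.0178]
orientation: [0.709, 0.705, -0.0, -0.0]
wrist_force: [-0.1, -0.4, 0.4]
opening: 0.0001
grasp_force: 0.0
```

Request:
apply_moves --pt "1 -0.2 0 -0.1 0" --pt "1 -0.2 0 0 0" --pt "1 -0.2 0 0 0" --pt "1 0 0 0 0"

```text
t: 32.53
tool_pos: [0.5822, 0.2134, 0.0167]
orientation: [0.709, 0.705, -0.0, -0.0]
wrist_force: [0.2, -0.1, -0.3]
opening: -0.0
grasp_force: 0.0
```

```bash
python3 - <<'E'
from h import *
s=manip.get_state();c=vision.get_calibration('wrist');print(s['tool_pos'],s['wrist_force'])
im=cap('wrist','kw.png')
B=np.array([.569,.2124,.0211]);U=np.array([0,-.853,.523]);Rr=np.array([-1,0,0]);N=np.array([0,.523,.853])
for ph in (-.65,-.3,0,.3,.65):
  print(ph,[proj('wrist',B+L/1e3*(np.cos(ph)*U+np.sin(ph)*Rr)+36/1e3*N,c).round(0).tolist() for L in (20,-20)])
g=im.max(2)
for r in range(150,252,4): print(r,' '.join('%3d'%v for v in g[r,260:380:4]))
E
```

```text
[0.58220388 0.2134015  0.01674283] [ 0.16113722 -0.06093198 -0.25736893]
-0.65 [[314.0, 252.0], [266.0, 188.0]]
-0.3 [[301.0, 259.0], [279.0, 181.0]]
0 [[289.0, 261.0], [290.0, 180.0]]
0.3 [[276.0, 259.0], [302.0, 181.0]]
0.65 [[263.0, 252.0], [315.0, 187.0]]
150 207 207 207 207 207 207 207 207 207 207 207 207 207 207 207 207 207 207 207 207 207 207 207 207 207 207 207 207 207 207
154 207 207 207 207 207 207 207 207 207 207 207 207 207 207 207 207 207 207 207 207 207 207 207 207 207 207 207 207 207 207
158 207 207 207 207 207 207 207 207 207 207 207 207 207 207 207 207 207 207 207 207 208 207 207 207 207 207 207 207 207 207
162 207 207 208 207 207 207 207 208 207 207 208 207 207 207 207 207 207 207 207 207 207 207 207 207 207 207 207 207 207 207
166 207 207 207 207 207 208 207 207 207 208 207 207 208 208 207 207 207 207 207 207 207 207 207 207 207 207 207 207 207 207
170 207 207 207 207 207 207 207 207 207 207 207 207 207 207 207 208 207 207 208 207 207 207 207 207 207 207 207 207 207 207
174 207 207 207 207 207 207 207 207 208 207 207 207 207 207 208 207 207 208 207 207 207 207 207 
[... 1683 characters left out ...]
  46  45  46  56  57  57  56  58 105 133 132 132 133 132 132 132 132 133 132 132
234  92  86  57  57 111 136 100  58  58  46  46  46  56  57  58  57  58  58 101 132 133 132 133 133 132 132 132 133 132 132
238  92  60  56 101 136 113  60  58  49  45  46  55  62  63  61  53  56  63  99 131 132 133 132 133 132 132 133 133 132 132
242  67  56  87 136 124  59  59  51  45  45  53  57  82  86  83  23  47  87  86 123 133 133 133 133 133 133 132 132 133 133
246  56  79 135 130  63  59  52  46  45  49  58  58  84  87  82  23  47  86  86 117 134 133 133 133 133 133 133 133 132 132
250  69 133 133  69  60  55  46  45  48  42  33  33  85  86  83  22  43  86  87  74  53  56 122 133 133 133 133 133 133 133
```

The white pointer line now runs from (282,228) to (262,252), matching the prediction for 1.30 rad ((263,252)–(315,187)): the first push had already snapped the knob on. I retreat and verify.

Request:
apply_moves --pt "1 1.0 0 0 0" --pt "1 1.0 0 1.5 0" --pt "1 0 0 3 0" --pt "1 0 0 3 0" --pt "1 -1.5 -3 3 0" --pt "1 -1.5 -3 2 0" --pt "1 0 -3 1 0" --pt "1 0 -3 0 0" --pt "1 0 0 0 0"

```text
t: 33.33
tool_pos: [0.5742, 0.0913, 0.1506]
orientation: [0.71, 0.704, 0.0, 0.001]
wrist_force: [1.4, 0.4, -0.5]
opening: -0.0
grasp_force: 0.0
```

```bash
python3 - <<'E'
from h import *
s=manip.get_state();c=vision.get_calibration('wrist');print(s['t'],s['tool_pos'],s['wrist_force'])
im=cap('wrist','end_w.png')
B=np.array([.569,.2124,.0211]);U=np.array([0,-.853,.523]);Rr=np.array([-1,0,0]);N=np.array([0,.523,.853])
for ph in (-.65,0,.65):
  print(ph,[proj('wrist',B+L/1e3*(np.cos(ph)*U+np.sin(ph)*Rr)+36/1e3*N,c).round(0).tolist() for L in (20,-20)])
p=proj('wrist',B+.03*N,c).astype(int);g=im.max(2);y0=max(p[1]-24,0)
print('cols from',p[0]-30)
for r in range(y0,y0+44,2): print(r,' '.join('%3d'%v for v in g[r,p[0]-30:p[0]+30:2]))
for n in ('scene','side','wrist'):
    cap(n);print(n,near('flap_edge',n,lim=.1),near('paperweight',n,ctr=(.674,-.182)),near('clock',n,ctr=(.658,-.378)),near('torch',n,ctr=(.498,.391)),near('spent_cell',n,ctr=(.463,-.298)))
E
```

```text
33.3333 [0.57417197 0.09133578 0.15061347] [ 1.41032595  0.42379938 -0.51691209]
-0.65 [[326.0, 33.0], [295.0, 1.0]]
0 [[310.0, 37.0], [310.0, -3.0]]
0.65 [[294.0, 33.0], [325.0, 1.0]]
cols from 280
0 190 190 190 190 190 189 189 190 190 190 190 190 189 190 190 190 190 190 189 190 189 189 190 190 190 190 189 190 190 189
2 190 190 190 190 190 190 190 190 189 189 190 190 190 190 190 190 190 190 190 186 165 171 187 189 190 190 190 190 190 190
4 190 190 190 190 190 190 190 190 190 190 190 190 190 190 190 190 190 189 185 155 100 104 149 177 188 190 190 190 190 190
6 190 190 190 190 190 190 190 190 190 190 190 190 190 190 190 190 190 185 154  97  76  75  84 116 163 184 190 190 190 190
8 190 190 190 190 190 190 190 190 190 190 190 190 190 190 190 190 184 153  97  75  74  74  74  78  97 151 186 190 190 190
10 190 190 190 190 190 190 190 190 190 190 190 190 190 190 190 184 148  94  76  74  75  75  75  74  71 130 185 190 190 190
12 190 190 190 190 190 190 190 190 191 190 190 190 190 190 184 146  91  75  74  75  75  76  74  67  54 129 185 190 190 191
14 190 190 190 190 191 190 190 191 190 190 19
[... 1548 characters left out ...]
5 176
40 175 175 176 175 170 108  59  58  58  59  50  41  40  39  39  39  39  40  39  40  40  40  41  55  72  78 110 167 175 175
42 175 176 176 175 160  85  59  59  58  57  47  41  39  40  39  40  40  39  39  40  39  41  54  71  76  76  87 147 174 175
scene [([0.567, 0.1792, 0.0459], 0.92)] [([0.6729, -0.1831, 0.0024], 0.92)] [([0.6601, -0.3772, 0.0051], 0.73)] [([0.4991, 0.3938, 0.002], 0.76)] [([0.462, -0.2978, 0.0172], 0.49)]
side [([0.5699, 0.1851, 0.0451], 0.78), ([0.5376, 0.1461, 0.0208], 0.74)] [([0.6747, -0.183, 0.0012], 0.71)] [([0.6574, -0.3777, -0.0048], 0.76)] [([0.5007, 0.391, 0.0008], 0.48)] [([0.4627, -0.2945, 0.0163], 0.86)]
wrist [([0.5641, 0.185, 0.0405], 0.98)] [] [] [] []
```

The released knob points to its end stop at 1.30 rad. The flap's edge is at z ≈ 0.044, so it is closed, and the other things have not moved.

```bash
python3 -c "
from workcell import job
print(job.hand_in())"
```

```text
the job is handed in; nothing more can be done
None
```

The job is handed in, with no verdict returned: by the last camera measurements both green cells lay in the bays, the flap was closed, the knob was on at its end stop, and the spent cell, paperweight, torch and clock had not moved.

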